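Find the shelf foot that hangs clear and wedge it

TASK

The low teak shelf rocks, because one of its three front feet has lost its rubber pad and hangs clear of the table. Use the wedge, thin end first and lying flat, to feel which front foot it will really slide under, for under the other two it jams on the pad almost at once; push it straight in under the middle of the bare foot until it is snug, without ramming it, and leave it there. Do not disturb the other things on and around the shelf.

Things in the scene. Friction and masses are not known exactly. Their poses are not given: they have to be found in the camera images.
- wedge_grip (a point): the dark teak wedge, lying flat on the table: 150 mm long, 46 mm wide, 4 mm thick at the thin end and rising evenly to 34 mm at the thick end (a slope of 1 in 5 on its upper face, the underside is flat), 90 g. This point lies on its centre line 22 mm from the thick end and 14.8 mm above its underside, a good place to take it across its 46 mm width. x points along the wedge to the thin end, z up
- wedge_tip (a point): middle of the lower edge of the wedge's thin end, 128 mm ahead of wedge_grip along x; same axes
- wedge_face (a point): middle of the wedge's sloping upper face, 19 mm above the centre of the underside; z stands square to that face, x runs down it to the thin end
- wedge: the wedge itself; origin at the centre of its underside; same axes
- shelf: low teak shelf, too heavy to shift: slatted deck 660 mm (y) by 260 mm (x), underside 95 mm and top 117 mm above the origin. Origin below the deck's centre, 0 to 3 mm above the table; x points from the front edge to the back, y to the left, z up. Its 50 mm square feet stand under the small dark tenons seen in the deck; the front feet's faces are 50 mm behind the deck's front edge
- foot_left (a point): left front foot: middle of the lower edge of its front face, 14 mm above the shelf's origin and 14 to 17 mm above the table; axes as the shelf's, so x points in under the foot. Snug under a bare foot, the wedge's tip is 50 to 65 mm past this edge; under a padded one it stops 8 mm past it, on a 34 mm square pad
- foot_middle (a point): the same for the middle front foot, 200 mm from the others. Which foot is bare differs each time. To hold the wedge flat here the hand must lean back some 25 to 35 degrees from vertical (towards the thick end), or it strikes the deck's edge above
- foot_right (a point): the same for the right front foot
- cork_lower_mid (a point): centre of the lower of two stacked cork yoga blocks on the shelf, 229 x 152 x 76 mm (leave alone)
- cork_upper_mid (a point): centre of the upper cork block, same size (leave alone)
- cork_single_mid (a point): centre of a third cork block lying on the table at the left (leave alone)
- tumbler_mid (a point): middle of the stainless steel tumbler on the shelf, 74 mm across, about 190 mm high (leave alone)
- ball_center (a point): centre of the grey massage ball, 66 mm across, on a cork ring on the shelf (leave alone)
- incense_mid (a point): middle of the white ceramic incense holder, a dish 80 mm across and 17 mm high on the table by the shelf's front edge, between two feet (leave alone)
- bowl_mid (a point): middle of a wooden bowl on the table at the left, 124 mm across, 50 mm high (leave alone)
There are look-alikes about, which are no part of the job. Of the things like the wedge, leave any that is pink or turquoise; of the rest the larger one is meant.

How it is judged:
By the outcome, as a careful person would: the job done as asked, in the order asked, and still so for the second after the job is handed in, with the robot touching nothing.
It also fails if it takes over 64 s, if anything falls off the work surface, if the arm or the gripper's body presses on something with over 40 N, if the wrist force passes 120 N, or if a joint passes its speed limit or range.

ROBOT

A 6-joint arm with a two-finger parallel gripper is mounted at the origin on the work surface. World frame = base frame: x ahead of the robot, y to its left, z up, the work surface at z = 0. Lengths are in m, angles in rad, forces in N, time in s.
With the tool pointing down it reaches from about 0.375 to 0.925 m from the base axis. Payload 5.7 kg.
Tool frame: the origin (TCP) lies at the very end of the fingers, on their centre line; the grasp point (between the pads) lies 19 mm behind it; z points along the fingers, y is the direction in which the jaws open and shut (so a half turn about z gives the same grasp; the last joint's range is limited). The gripper opens to 88 mm and grips with 3 to 60 N. Pads are 20 mm wide; open, the fingers measure 115 mm over their backs; the gripper's body (75 mm by 178 mm) begins 61 mm behind the grasp point.
Start: joints at [0.992, 0.359, 1.51, -0, 1.272, -0.115], TCP at [0.268, 0.537, 0.201] pointing down, gripper open.
Joint ranges: [-2.97, 2.97], [-1.01, 2.36], [0.21, 2.38], [-0.96, 4.11], [0.2, 2.71], [-2.98, 2.98]. Speed limits (rad/s): [2.39, 2.39, 3.14, 3.14, 3.14, 3.14].

INTERFACE

Orientations are given as a unit quaternion [x, y, z, w].
In Python, from station import manip, cams, close_job gives the robot as it stands.
- The arm moves only by the tool apply_moves, never from a script. Its argument "commands" is a list of rows, each a list of 7 numbers: the finger opening in m, from 0 to 0.0878, then the shift along the world's x, y, z in m, then the turn, a rotation vector about the world's x, y, z in degrees. In form: [[claw, tx, ty, tz, rx, ry, rz], ...]. A call has 1 to 12 rows; each row shifts and turns the pose as measured when the row begins; what a row does not reach is not made up. A row lasts 1/12 s, in which the tool goes at most 41.7 mm and 7.16 degrees, less where a joint would pass 70% of its speed; a pose out of reach is approached as far as the arm can. A call is refused whole if a number of a shift passes 0.0417 or a number of a turn 7.16, either way. A call with a gripper value outside its range is refused whole. The fingers move at their own pace and stop on an object; "newtons" is the grip in N (left out, the last holds). Time passes only in rows, so rows that do not move let the fingers close. It gives the time, the measured TCP pose, the force and the opening at its end, in the units of the state.
- manip.get_state(): the state, without advancing time (a new reading comes with each control period).
- cams.capture(name): name is "scene" or "top"; returns the picture (400x640x3 uint8, blue, green, red); there is no depth.
- cams.calibration(name): a dict with "K" (3x3 intrinsics, pixels), "distortion" ([k1, k2, p1, p2, k3] as OpenCV has them; the pictures are not rectified), "R" (3x3) and "t" (3): a world point X has camera coordinates R X + t. Camera axes: x right, y down, z forward; pixel columns grow to the right and rows downward; lengths in m; the calibration is good to about 2 mm. A picture is of the moment at which its call begins. calibration takes no time and is no camera call.
- close_job(): hands the job in, once; it reports no verdict.
Trained networks look in the newest picture that a camera, given by its name, has taken for a name from the list of things; names that differ only in an ending like _2 or _b are one class to them, and where a whole thing is asked for, a point or a joint stands for the part that bears it (a point fixed in the world has none). Each returns a list of dicts, best first, with "conf" (0 to 1); they miss things now and then, are a little off and sometimes report something else, mostly with a low value. They report only what shows in the picture. A call takes as long as a camera call. They do not tell look-alikes from the thing itself.
- cams.cut_out(name, camera): "pixels" (400x640 bool, what is visible of it) and "extent" ([left, top, right, bottom] in pixels, round what is visible of it).
- cams.tip_of(name, camera): "position" ([column, row] in pixels: a listed point, or the origin of a listed thing).
The state is a dict: "time": time; "qpos": joint angles; "joint_vel": joint speeds; "joint_efforts": joint torques, N m; "eef_pos": TCP position; "orientation": TCP orientation; "contact_force": force on the tool from outside, world axes, zero at the start; "wrist_torque": the same for the moment, N m; "grip_width": finger opening in m.
Only numpy, scipy, OpenCV 4.12 (cv2) and the standard library are available. Lean on these libraries where they do the work, as an engineer would, in place of code of your own. Each camera call takes 0.05 s, during which the arm holds its last target.

## Working session

There is one attempt and no reset: what is moved stays moved. The work goes in short steps, Python scripts to look and compute and a tool call to move; the robot and the scene stay as the last step left them, time stands still between calls to the robot, and variables do not carry over. Pictures are saved under pics/ and viewed, and the job is handed in when it is done.

Besides the shell and the picture viewer there is one more tool, called after "Call:" by a JSON object that holds its "name" and its "arguments", one argument or row to a line. apply_moves: Moves the arm, as the interface text tells. Its arguments: {"type":"object","properties":{"commands":{"type":"array"},"newtons":{"type":"number"}},"required":["commands"]}

```bash
mkdir -p pics; ls
python3 - <<'E'
from station import manip, cams
import cv2,json
for n in ("scene","top"):
    cv2.imwrite(f"pics/{n}0.png",cams.capture(n))
    c=cams.calibration(n); print(n,c)
s=manip.get_state(); print(s)
E
```

```text
pics
scene {'K': array([[385.15739327,   0.        , 321.15834584],
       [  0.        , 385.15739327, 199.1373618 ],
       [  0.        ,   0.        ,   1.        ]]), 'distortion': array([-0.02151443,  0.        ,  0.        ,  0.        ,  0.        ]), 'R': array([[ 9.24727566e-01,  3.80629645e-01, -3.42782574e-05],
       [ 3.32560332e-01, -8.07988507e-01, -4.86372489e-01],
       [-1.85155484e-01,  4.49750648e-01, -8.73751567e-01]]), 't': array([-0.54982415, -0.0158107 ,  1.386282  ])}
top {'K': array([[410.18684109,   0.        , 319.48015662],
       [  0.        , 410.18684109, 199.35622074],
       [  0.        ,   0.        ,   1.        ]]), 'distortion': array([-0.03858477,  0.        ,  0.        ,  0.        ,  0.        ]), 'R': array([[-0.0050261 , -0.99998271,  0.00305097],
       [-0.9964221 ,  0.00475075, -0.08438262],
       [ 0.08436667, -0.00346417, -0.99642876]]), 't': array([0.11859404, 0.57037819, 1.23189762])}
{'time': 0.1, 'qpos': array([ 9.91903316e-01,  3.59451299e-01,  1.51129310e+00,  1.01698755e-05,
        1.27249757e+00, -1.15093982e-01]), 'joint_vel': array([-7.75983609e-05, -2.23871396e-03, -9.15031955e-04,  1.08079101e-03,
       -7.06552418e-04, -1.03000743e-03]), 'joint_efforts': array([ 5.96004174e-04, -5.16358316e+01, -2.71408939e+01,  6.77084830e-02,
        2.76044308e-02, -5.01147531e-05]), 'eef_pos': array([0.26805602, 0.53607478, 0.19979461]), 'orientation': array([ 2.29827985e-01,  9.73230917e-01, -7.73856163e-04, -2.85012927e-04]), 'contact_force': array([-0.69380384, -0.06376788, -0.13132455]), 'wrist_torque': array([-0.00318075, -0.00544772, -0.00871213]), 'grip_width': 0.08780388942731054}
```

View pics/scene0.png

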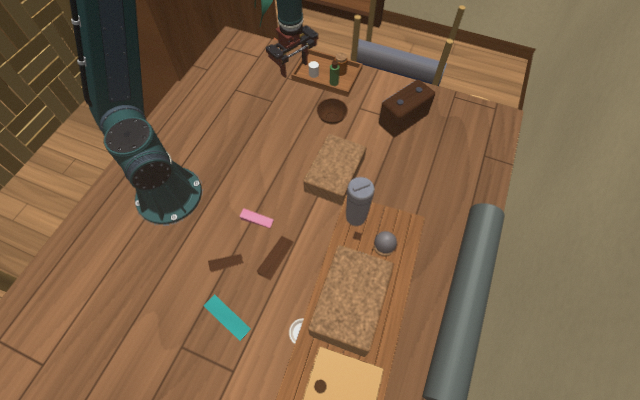

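View pics/top0.png

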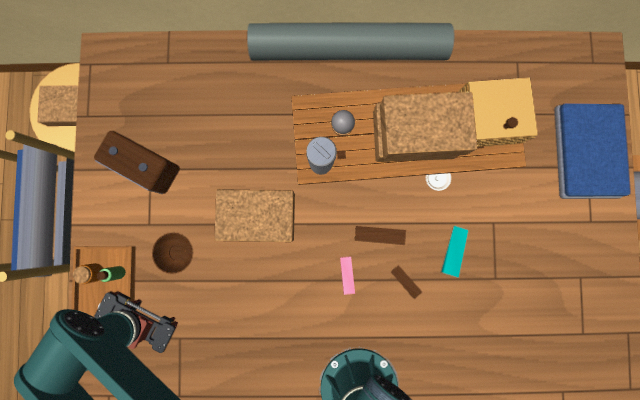

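The scene view shows two dark wedges, a larger one at (276,257) and a smaller one at (225,262). In the top view they are at (380,235) and (406,281). The shelf's front edge in the top view runs from about (298,184) to (525,166), with the incense holder at (438,181).

```bash
cat > h.py <<'E'
import numpy as np, cv2
from station import manip, cams
from scipy.spatial.transform import Rotation as Rn
C={n:cams.calibration(n) for n in("scene","top")}
def ray(n,px):
    c=C[n]; u=cv2.undistortPoints(np.array([[px]],float),c["K"],c["distortion"])[0,0]
    d=c["R"].T@np.array([u[0],u[1],1.]); o=-c["R"].T@c["t"]; return o,d
def atz(n,px,z):
    o,d=ray(n,px); return o+d*(z-o[2])/d[2]
def proj(n,X):
    c=C[n]; p,_=cv2.projectPoints(np.atleast_2d(np.array(X,float)),cv2.Rodrigues(c["R"])[0],c["t"],c["K"],c["distortion"]); return p[:,0]
def tri(pa,pb):
    o1,d1=ray("top",pa);o2,d2=ray("scene",pb)
    A=np.stack([d1,-d2],1); s=np.linalg.lstsq(A,o2-o1,rcond=None)[0]
    a=o1+d1*s[0];b=o2+d2*s[1]; return (a+b)/2,np.linalg.norm(a-b)
E
python3 - <<'E'
from h import *
np.set_printoptions(precision=4,suppress=True)
for n in("top","scene"):
    cv2.imwrite(f"pics/{n}1.png",cams.capture(n))
    for nm in("wedge","wedge_tip","wedge_grip","shelf","foot_left","foot_middle","foot_right","incense_mid"):
        r=cams.tip_of(nm,n)
        z={"wedge":0,"wedge_tip":0,"wedge_grip":.0148,"shelf":0.001,"incense_mid":.0085}.get(nm,.0155)
        print(n,nm,[(np.round(q["position"],1),round(q["conf"],2),atz(n,q["position"],z)) for q in r[:4]])
    r=cams.cut_out("wedge",n)
    for q in r[:4]:
        m=q["pixels"].astype(np.uint8); print(n,"cut",q["extent"],q["conf"],m.sum(),cv2.minAreaRect(cv2.findNonZero(m)))
    r=cams.cut_out("shelf",n)
    for q in r[:2]:
        print(n,"shelf",q["extent"],q["conf"]); cv2.imwrite(f"pics/shelf_{n}.png",q["pixels"].astype(np.uint8)*255)
im=cv2.imread("pics/top1.png"); cv2.imwrite("pics/topz1.png",cv2.resize(im[140:300,280:540],None,fx=3,fy=3,interpolation=cv2.INTER_CUBIC))
cv2.imwrite("pics/topz2.png",cv2.resize(im[70:200,280:540],None,fx=3,fy=3,interpolation=cv2.INTER_CUBIC))
im=cv2.imread("pics/scene1.png"); cv2.imwrite("pics/scz1.png",cv2.resize(im[200:400,190:430],None,fx=3,fy=3,interpolation=cv2.INTER_CUBIC))
E
```

```text
top wedge [(array([402.3, 281.8]), 0.92, array([ 0.317, -0.138,  0.   ])), (array([377.6, 233.9]), 0.88, array([ 0.4646, -0.0641,  0.    ])), (array([452.4, 250. ]), 0.59, array([ 0.4132, -0.2962,  0.    ])), (array([347.8, 272.5]), 0.58, array([0.3466, 0.0297, 0.    ]))]
top wedge_tip [(array([357.4, 236. ]), 0.87, array([ 0.4584, -0.0012,  0.    ])), (array([455.5, 226.7]), 0.61, array([ 0.4853, -0.3082,  0.    ])), (array([345.1, 261.5]), 0.61, array([0.3802, 0.0377, 0.    ])), (array([399.5, 268.1]), 0.55, array([ 0.3589, -0.1302,  0.    ]))]
top wedge_grip [(array([416.5, 291.6]), 0.85, array([ 0.2888, -0.1778,  0.0148])), (array([449.2, 266.2]), 0.77, array([ 0.3646, -0.2801,  0.0148])), (array([348.5, 287.2]), 0.73, array([0.3037, 0.029 , 0.0148]))]
top shelf []
top foot_left []
top foot_middle []
top foot_right []
top incense_mid [(array([435. , 180.1]), 0.66, array([ 0.6309, -0.2455,  0.0085]))]
top cut [388.3, 266.4, 421.6, 297.8] 0.83 379 ((405.75, 281.7500305175781), (36.06244659423828, 11.31370735168457), 45.0)
top cut [440.9, 228.5, 465.8, 274.7] 0.69 797 ((455.41534423
[... 1317 characters left out ...]
 [(array([302.3, 332.3]), 0.52, array([ 0.6382, -0.2539,  0.0085]))]
scene cut [201.5, 295.2, 249.9, 344.3] 0.78 845 ((226.77011108398438, 316.8157043457031), (51.64963150024414, 16.487333297729492), 43.91907501220703)
scene cut [208.6, 253.0, 243.7, 268.8] 0.71 312 ((225.27198791503906, 262.4960021972656), (10.375356674194336, 32.55715560913086), 79.69515228271484)
scene cut [257.0, 238.9, 296.7, 278.1] 0.69 673 ((274.9999694824219, 257.5), (16.641006469726562, 45.76277160644531), 33.6900634765625)
scene cut [240.8, 207.3, 274.8, 228.5] 0.58 334 ((255.96585083007812, 219.09268188476562), (32.79262161254883, 11.358890533447266), 20.2248592376709)
scene shelf [275.4, 202.0, 420.9, 398.5] 0.63
```

View pics/topz1.png

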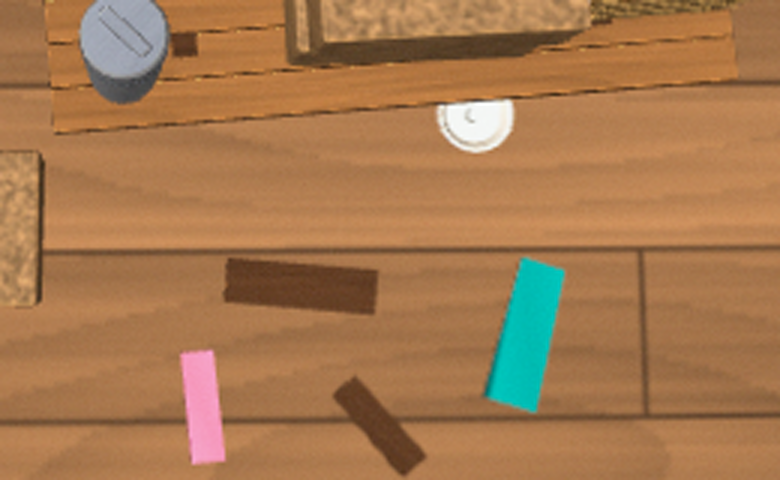

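View pics/topz2.png

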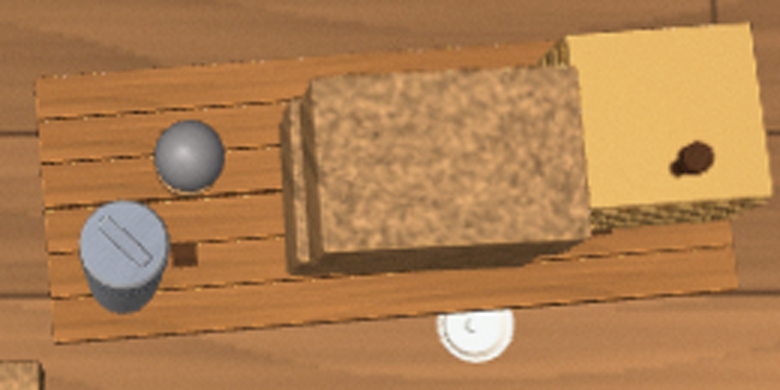

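View pics/scz1.png

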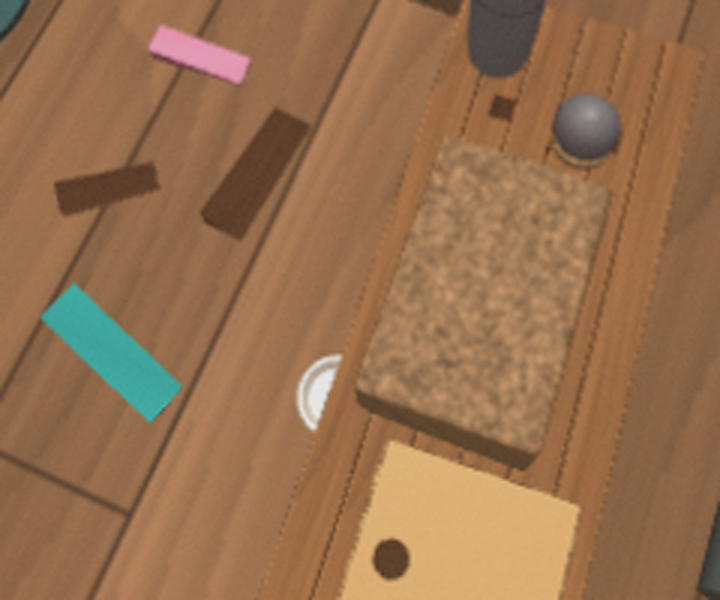

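The larger dark wedge spans roughly (355,226) to (406,245) in the top view. The left tenon is at (341.7,154.7). The deck's top corners are at (298,184.3), (526,166.3) and (292,96). I'll fit the shelf and wedge poses from these.

```bash
cat > fit.py <<'E'
from h import *
from scipy.optimize import least_squares, minimize
np.set_printoptions(precision=4,suppress=True)
top=cv2.imread("pics/top1.png"); sc=cv2.imread("pics/scene1.png")
# shelf: least squares with corners (top)
obs=np.array([[297.8,184.2],[525.8,166.2],[291.8,95.8],[341.5,154.5]])
loc=np.array([[-.13,.33],[-.13,-.33],[.13,.33],[-.055,.2]])
def sh(p,loc=loc):
    c,s=np.cos(p[2]),np.sin(p[2]); xy=loc@np.array([[c,s],[-s,c]])+p[:2]
    return np.c_[xy,np.full(len(xy),.1185)]
r=least_squares(lambda p:(proj("top",sh(p))-obs).ravel(),[.7,-.2,0.05]); p=r.x
print("shelf",p,np.degrees(p[2])); print(r.fun.reshape(-1,2))
for n,y in(("L",.2),("M",0),("R",-.2)):
    q=sh(p,np.array([[-.08,y],[-.13,y]])); print(n,"foot edge",q[0,:2],"deck edge",q[1,:2])
print("scene pred",proj("scene",sh(p)))
# wedge masks
def mask(im,box):
    x0,y0,x1,y1=box; m=np.zeros(im.shape[:2],np.uint8)
    m[y0:y1,x0:x1]=(im[y0:y1,x0:x1].astype(int).sum(2)<235); 
    n,l,st,_=cv2.connectedComponentsWithStats(m); k=1+np.argmax(st[1:,4]); return (l==k).astype(np.uint8)
M={"top":mask(top,(345,218,415,252)),"scene":mask(sc,(250,228,305,285))}
for n in M: print(n,M[n].sum(),cv2.boundingRect(M[n]))
V=np.array([[sx*.075,sy*.023,z] for sx in(-1,1) for sy in(-1,1) for z in (0,(.004 if sx>0 else .034))])
S=8
def render(n,p):
    c,s=np.cos(p[2]),np.sin(p[2]); X=V.copy(); X[:,:2]=V[:,:2]@np.array([[c,s],[-s,c]])+p[:2]
    q=proj(n,X); h=cv2.convexHull(q.astype(np.float32))[:,0]
    x,y,w,hh=BB[n]; im=np.zeros((hh*S,w*S),np.uint8)
    cv2.fillPoly(im,[np.round(((h-[x,y]+.5)*S-.5)*16).astype(np.int32)],255,shift=4)
    return cv2.resize(im,(w,hh),interpolation=cv2.INTER_AREA)/255.
BB={"top":(335,208,90,54),"scene":(240,218,75,77)}
def cost(p,ns=("top","scene")):
    t=0
    for n in ns:
        x,y,w,h=BB[n]; t+=((render(n,p)-M[n][y:y+h,x:x+w])**2).sum()
    return t
if __name__=="__main__":
  for ns in(("top","scene"),("top",),("scene",)):
   for y0 in(85,-95):
    b=minimize(cost,[.463,-.065,np.radians(y0)],args=(ns,),method="Nelder-Mead",options=dict(initial_simplex=[[.463,-.065,np.radians(y0)],[.473,-.065,np.radians(y0)],[.463,-.055,np.radians(y0)],[.463,-.065,np.radians(y0+6)]]))
    q=b.x; d=np.array([np.cos(q[2]),np.sin(q[2])]); print(ns,b.fun,q,np.degrees(q[2]),"grip",q[:2]-.053*d,"tip",q[:2]+.075*d)
E
python3 fit.py
```

```text
shelf [ 0.7607 -0.1423  0.0748] 4.284316876605284
[[ 0.1408  0.0131]
 [ 0.5981  0.1293]
 [-0.5582 -0.3384]
 [-0.1723  0.1566]]
L foot edge [0.666  0.0512] deck edge [0.6161 0.0474]
M foot edge [ 0.6809 -0.1483] deck edge [ 0.631 -0.152]
R foot edge [ 0.6958 -0.3477] deck edge [ 0.646  -0.3515]
scene pred [[345.2822 194.5619]
 [269.9256 414.9418]
 [424.5181 216.8199]
 [356.8399 236.2014]]
top 706 (355, 226, 51, 19)
scene 641 (257, 236, 36, 44)
('top', 'scene') 78.73727028066128 [ 0.4611 -0.0678  1.4715] 84.30852657710521 grip [ 0.4558 -0.1205] tip [0.4685 0.0069]
('top', 'scene') 155.41437908496732 [ 0.4603 -0.0699 -1.6743] -95.93034970576517 grip [ 0.4658 -0.0171] tip [ 0.4526 -0.1445]
('top',) 41.855178777393306 [ 0.4618 -0.0671  1.4725] 84.36821921436385 grip [ 0.4566 -0.1198] tip [0.4691 0.0076]
('top',) 42.672110726643595 [ 0.4615 -0.0703 -1.656 ] -94.88094990152693 grip [ 0.466  -0.0175] tip [ 0.4551 -0.145 ]
('scene',) 30.777393310265282 [ 0.4598 -0.0681  1.4751] 84.51490042962205 grip [ 0.4547 -0.1208] tip [0.467  0.0066]
('scene',) 89.76133794694347 [ 0.4601 -0.0695 -1.7183] -98.45357364752157 grip [ 0.4679 -0.0171] tip [ 0.449  -0.1437]
```

```bash
cat > plan.py <<'E'
from h import *
np.set_printoptions(precision=4,suppress=True)
def orient(yaw,lean):
    f=np.array([np.cos(yaw),np.sin(yaw),0]); a=f*np.sin(lean)+np.array([0,0,-np.cos(lean)])
    y=np.array([np.sin(yaw),-np.cos(yaw),0])
    return np.stack([np.cross(y,a),y,a],1),f,a
def step(p,Rt,n=None,maxs=.04,maxr=7.):
    s=manip.get_state(); dp=p-s["eef_pos"]; rv=(Rn.from_matrix(Rt)*Rn.from_quat(s["orientation"]).inv()).as_rotvec(degrees=True)
    k=max(np.linalg.norm(dp)/maxs,np.linalg.norm(rv)/maxr) if n is None else n
    print("pose",s["eef_pos"],"t",s["time"]); print("total",dp,rv,"rows>=",k); k=int(np.ceil(k)); print(k,"rows of",dp/k,rv/k)
def st():
    s=manip.get_state(); R=Rn.from_quat(s["orientation"]).as_matrix(); print("t",s["time"],"pos",s["eef_pos"],"lean",np.degrees(np.arcsin(np.linalg.norm(R[:2,2]))),"jaw",np.degrees(np.arctan2(R[1,1],R[0,1])),"jawz",R[2,1],"F",s["contact_force"],"M",s["wrist_torque"],"w",s["grip_width"],"q",s["qpos"])
E
python3 - <<'E'
from plan import *
Rt,f,a=orient(np.radians(84.4),np.radians(32))
g=np.array([.4563,-.1205,0])-.002*f; tcp=g+.019*a; tcp[2]=.0075
print("grasp tcp",tcp,"a",a)
step(tcp-.12*a,Rt)
E
```

```text
grasp tcp [ 0.4571 -0.1125  0.0075] a [ 0.0517  0.5274 -0.848 ]
pose [0.2684 0.5366 0.2005] t 1.2
total [ 0.1825 -0.7123 -0.0912] [ 29.7442  16.4198 -67.1353] rows>= 18.524330313187843
19 rows of [ 0.0096 -0.0375 -0.0048] [ 1.5655  0.8642 -3.5334]
```

Call:
{"name": "apply_moves", "arguments": {
  "commands": [
    [0.0878, 0.016, -0.036, 0, 1.5, 0.8, -3.5],
    [0.0878, 0.016, -0.036, 0, 1.5, 0.8, -3.5],
    [0.0878, 0.016, -0.036, 0, 1.5, 0.8, -3.5],
    [0.0878, 0.016, -0.036, 0, 1.5, 0.8, -3.5],
    [0.0878, 0.016, -0.036, 0, 1.5, 0.8, -3.5],
    [0.0878, 0.016, -0.036, 0, 1.5, 0.8, -3.5],
    [0.0878, 0.016, -0.036, 0, 1.5, 0.8, -3.5],
    [0.0878, 0.016, -0.036, 0, 1.5, 0.8, -3.5],
    [0.0878, 0.016, -0.036, 0, 1.5, 0.8, -3.5],
    [0.0878, 0.016, -0.036, 0, 1.5, 0.8, -3.5],
    [0.0878, 0.01, -0.036, 0, 1.5, 0.8, -3.5],
    [0.0878, 0.01, -0.036, 0, 1.5, 0.8, -3.5]
  ],
  "newtons": 25
}}

```text
time: 2.2
eef_pos: [0.4529, 0.0969, 0.2043]
orientation: [0.564, 0.806, 0.143, -0.111]
contact_force: [0.5, 0.2, 0.2]
grip_width: 0.0879
```

Run:
```python
from plan import *
Rt,f,a=orient(np.radians(84.4),np.radians(32))
g=np.array([.4563,-.1205,0])-.002*f; tcp=g+.019*a; tcp[2]=.0075
st(); step(tcp-.12*a,Rt)
```

```text
t 2.2 pos [0.4529 0.0969 0.2043] lean 20.87067208890135 jaw 18.904890026673705 jawz 0.10631055672304453 F [0.5495 0.1629 0.2401] M [-0.2018  0.0032 -0.0097] w 0.08785527018184758 q [-0.2509  0.1843  1.8259  0.3656  1.2627 -0.7347]
pose [0.4529 0.0969 0.2043] t 2.2
total [-0.002  -0.2727 -0.095 ] [ 11.2879   7.4823 -23.7525] rows>= 7.219752313411691
8 rows of [-0.0003 -0.0341 -0.0119] [ 1.411   0.9353 -2.9691]
```

Call:
{"name": "apply_moves", "arguments": {
  "commands": [
    [0.0878, 0, -0.034, -0.012, 1.4, 0.9, -3.0],
    [0.0878, 0, -0.034, -0.012, 1.4, 0.9, -3.0],
    [0.0878, 0, -0.034, -0.012, 1.4, 0.9, -3.0],
    [0.0878, 0, -0.034, -0.012, 1.4, 0.9, -3.0],
    [0.0878, 0, -0.034, -0.012, 1.4, 0.9, -3.0],
    [0.0878, 0, -0.034, -0.012, 1.4, 0.9, -3.0],
    [0.0878, 0, -0.034, -0.012, 1.4, 0.9, -3.0],
    [0.0878, 0, -0.034, -0.012, 1.4, 0.9, -3.0],
    [0.0878, 0, 0, 0, 0, 0, 0]
  ]
}}

```text
time: 2.95
eef_pos: [0.4589, -0.2023, 0.1055]
orientation: [0.725, 0.633, 0.21, -0.174]
contact_force: [0.9, -0.6, -0.0]
grip_width: 0.0878
```

Run:
```python
from plan import *
Rt,f,a=orient(np.radians(84.4),np.radians(32))
g=np.array([.4563,-.1205,0])-.002*f; tcp=g+.019*a; tcp[2]=.0075
st(); step(tcp-.04*a,Rt)
```

```text
t 2.95 pos [ 0.4589 -0.2023  0.1055] lean 31.62021388738092 jaw -7.983326792334362 jawz 0.012555797758126375 F [ 0.871  -0.609  -0.0053] M [-0.2672  0.1254  0.0016] w 0.08775242084838403 q [-0.8852  0.5217  1.6829  0.4142  1.3448 -0.9278]
pose [ 0.4589 -0.2023  0.1055] t 2.95
total [-0.0039  0.0687 -0.0641] [0.4695 0.6686 2.3857] rows>= 2.3515072647613318
3 rows of [-0.0013  0.0229 -0.0214] [0.1565 0.2229 0.7952]
```

Call:
{"name": "apply_moves", "arguments": {
  "commands": [
    [0.0878, -0.001, 0.017, -0.016, 0.1, 0.2, 0.6],
    [0.0878, -0.001, 0.017, -0.016, 0.1, 0.2, 0.6],
    [0.0878, -0.001, 0.017, -0.016, 0.1, 0.2, 0.6],
    [0.0878, -0.001, 0.017, -0.016, 0.1, 0.1, 0.6],
    [0.0878, 0, 0, 0, 0, 0, 0]
  ]
}}

```text
time: 3.37
eef_pos: [0.4562, -0.1397, 0.0383]
orientation: [0.715, 0.644, 0.204, -0.181]
contact_force: [-0.2, 1.0, -0.1]
grip_width: 0.0881
```

Run:
```python
from plan import *
Rt,f,a=orient(np.radians(84.4),np.radians(32))
g=np.array([.4563,-.1205,0])-.002*f; tcp=g+.019*a; tcp[2]=.0075
st(); step(tcp,Rt)
im=cams.capture("top"); cv2.imwrite("pics/t2.png",cv2.resize(im[180:310,300:500],None,fx=4,fy=4,interpolation=cv2.INTER_CUBIC))
im=cams.capture("scene"); cv2.imwrite("pics/s2.png",cv2.resize(im[180:310,180:380],None,fx=4,fy=4,interpolation=cv2.INTER_CUBIC))
```

```text
t 3.3667 pos [ 0.4562 -0.1397  0.0383] lean 31.648781369797582 jaw -5.971074607500467 jawz 0.0028498763840216212 F [-0.2031  1.0203 -0.0504] M [-0.2813  0.1072  0.0236] w 0.0880615887614287 q [-0.8038  0.5875  1.8026  0.4536  1.1674 -0.9695]
pose [ 0.4562 -0.1397  0.0383] t 3.3667
total [ 0.0009  0.0273 -0.0308] [0.3663 0.127  0.3716] rows>= 1.0285913467289627
2 rows of [ 0.0004  0.0136 -0.0154] [0.1831 0.0635 0.1858]
```

View pics/t2.png

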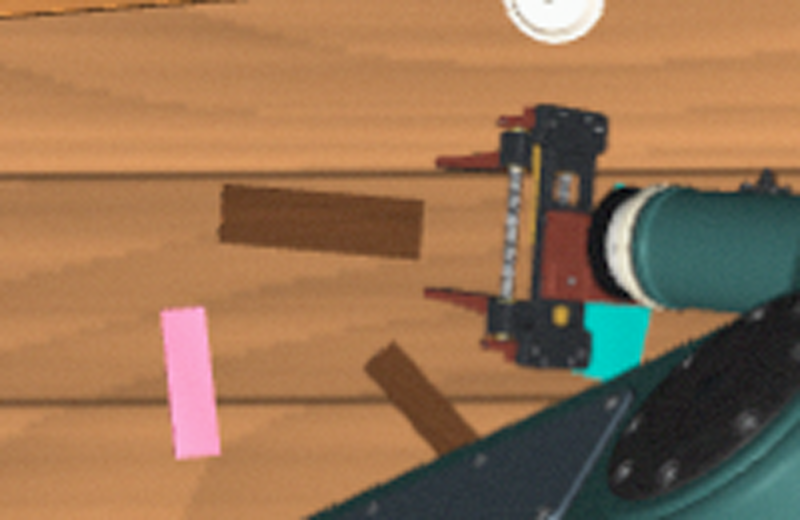

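View pics/s2.png

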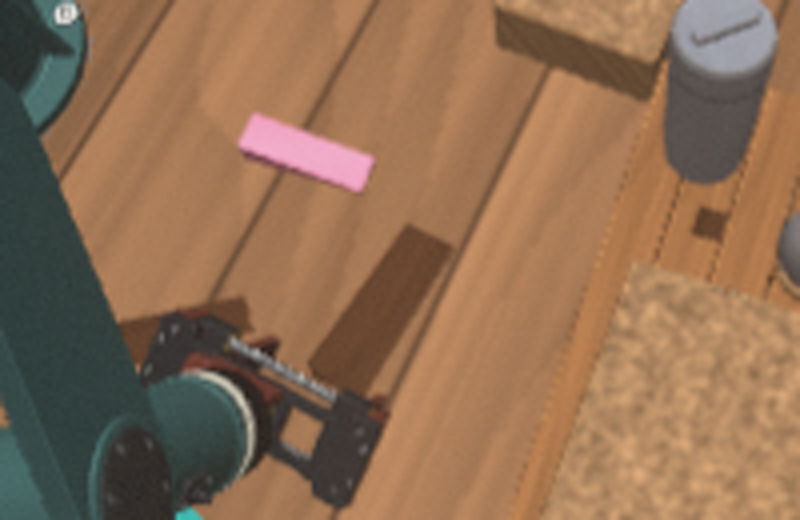

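The gripper is straddling the thick end: its fingers are at rows ~160 and ~290 in the crop, with the wedge centred at ~228. I'll descend and close.

Call:
{"name": "apply_moves", "arguments": {
  "commands": [
    [0.0878, 0.0005, 0.009, -0.01, 0.2, 0.1, 0.2],
    [0.0878, 0.0005, 0.009, -0.01, 0.2, 0, 0.2],
    [0.0878, 0, 0.009, -0.01, 0, 0, 0],
    [0.0878, 0, 0, 0, 0, 0, 0]
  ]
}}

```text
time: 3.8
eef_pos: [0.4632, -0.1193, 0.0103]
orientation: [0.713, 0.647, 0.205, -0.178]
contact_force: [0.4, 0.4, -0.9]
grip_width: 0.0875
```

Run:
```python
from plan import *
Rt,f,a=orient(np.radians(84.4),np.radians(32))
g=np.array([.4563,-.1205,0])-.002*f; tcp=g+.019*a; tcp[2]=.0075
st(); step(tcp,Rt)
```

```text
t 3.8 pos [ 0.4632 -0.1193  0.0103] lean 31.4910223116978 jaw -5.729473963514162 jawz 0.012361742714177282 F [ 0.3916  0.4409 -0.8564] M [-0.2327  0.0978  0.0301] w 0.08746856054717783 q [-0.7698  0.6252  1.8362  0.4889  1.088  -0.9935]
pose [ 0.4632 -0.1193  0.0103] t 3.8
total [-0.0061  0.0069 -0.0028] [0.5835 0.6539 0.1327] rows>= 0.24037460817753303
1 rows of [-0.0061  0.0069 -0.0028] [0.5835 0.6539 0.1327]
```

Call:
{"name": "apply_moves", "arguments": {
  "commands": [
    [0.0878, -0.006, 0.007, -0.002, 0.5, 0.6, 0.1],
    [0.0878, 0, 0, 0, 0, 0, 0]
  ]
}}

```text
time: 3.97
eef_pos: [0.4572, -0.112, 0.0081]
orientation: [0.712, 0.646, 0.204, -0.185]
contact_force: [-0.5, -0.7, 0.2]
grip_width: 0.0878
```

Run:
```python
from plan import *
Rt,f,a=orient(np.radians(84.4),np.radians(32))
g=np.array([.4563,-.1205,0])-.002*f; tcp=g+.019*a; tcp[2]=.0075
st(); step(tcp,Rt)
```

```text
t 3.9667 pos [ 0.4572 -0.112   0.0081] lean 31.941263491162868 jaw -5.600964186596612 jawz 0.000562528964320741 F [-0.5106 -0.7296  0.1575] M [-0.2551  0.0932 -0.0225] w 0.08779091636519351 q [-0.7667  0.6288  1.8466  0.4882  1.0876 -0.992 ]
pose [ 0.4572 -0.112   0.0081] t 3.9667
total [-0.0001 -0.0004 -0.0006] [0.0616 0.0263 0.001 ] rows>= 0.019289929997509822
1 rows of [-0.0001 -0.0004 -0.0006] [0.0616 0.0263 0.001 ]
```

Call:
{"name": "apply_moves", "arguments": {
  "commands": [
    [0.03, 0, 0, 0, 0, 0, 0],
    [0.03, 0, 0, 0, 0, 0, 0],
    [0.03, 0, 0, 0, 0, 0, 0],
    [0.03, 0, 0, 0, 0, 0, 0],
    [0.03, 0, 0, 0, 0, 0, 0],
    [0.03, 0, 0, 0, 0, 0, 0]
  ],
  "newtons": 25
}}

```text
time: 4.47
eef_pos: [0.4584, -0.1142, 0.0092]
orientation: [0.713, 0.646, 0.204, -0.183]
contact_force: [-0.0, 0.8, -0.1]
grip_width: 0.0514
```

Run:
```python
from plan import *
st()
```

```text
t 4.4667 pos [ 0.4584 -0.1142  0.0092] lean 31.814422197272687 jaw -5.67002935527146 jawz 0.0033976560258044963 F [-0.0188  0.8404 -0.0921] M [-0.2802  0.1066  0.0249] w 0.051432509135457 q [-0.7683  0.6268  1.844   0.4878  1.0886 -0.9918]
```

Call:
{"name": "apply_moves", "arguments": {
  "commands": [
    [0.03, 0, 0, 0, 0, 0, 0],
    [0.03, 0, 0, 0, 0, 0, 0],
    [0.03, 0, 0, 0, 0, 0, 0]
  ]
}}

```text
time: 4.72
eef_pos: [0.4585, -0.1146, 0.0093]
orientation: [0.713, 0.646, 0.204, -0.182]
contact_force: [-0.8, 0.8, -1.4]
grip_width: 0.0457
```

Run:
```python
from plan import *
for i in range(3):
    st(); cams.capture("top")
```

```text
t 4.7167 pos [ 0.4585 -0.1146  0.0093] lean 31.782741395877924 jaw -5.676766330556766 jawz 0.0038116440883486646 F [-0.8323  0.7871 -1.401 ] M [-0.3212  0.0616 -0.0014] w 0.04567160502140033 q [-0.7686  0.6266  1.8438  0.4875  1.0884 -0.9918]
t 4.7667 pos [ 0.4585 -0.1146  0.0093] lean 31.780801134165245 jaw -5.675991781820631 jawz 0.0037896134220735123 F [-0.2641 -0.3645 -1.044 ] M [-0.3507  0.1194 -0.0155] w 0.04568467587106716 q [-0.7686  0.6266  1.8438  0.4875  1.0884 -0.9918]
t 4.8167 pos [ 0.4585 -0.1146  0.0093] lean 31.781828526225897 jaw -5.678758394197864 jawz 0.0037963801666602848 F [ 0.3912 -1.1902  0.0966] M [-0.3357  0.1443 -0.011 ] w 0.045282483411500464 q [-0.7686  0.6266  1.8438  0.4875  1.0884 -0.9918]
```

Gripped at 45.5 mm. I'll lift slightly and swing the wedge round to the shelf's direction, 40 mm short of the middle foot.

```bash
cat >> plan.py <<'E'
SY=0.0748; F=np.array([np.cos(SY),np.sin(SY),0])
FOOT={"L":np.array([.666,.0512,0]),"M":np.array([.6809,-.1483,0]),"R":np.array([.6958,-.3477,0])}
TIP=.122
def target(k,past,z=.0093,lean=31.8,lat=0):
    Rt,f,a=orient(SY,np.radians(lean)); p=FOOT[k]+F*(past-TIP)+lat*np.array([-F[1],F[0],0]); p[2]=z; return p,Rt
def where(k):
    s=manip.get_state(); d=s["eef_pos"]-FOOT[k]; R=Rn.from_quat(s["orientation"]).as_matrix()
    print("foot",k,"tip past edge mm",1e3*(d@F+TIP),"lat mm",1e3*(d@np.array([-F[1],F[0],0])),"z",s["eef_pos"][2])
E
python3 - <<'E'
from plan import *
p,Rt=target("M",-.04,z=.024); step(p,Rt)
E
```

```text
pose [ 0.4585 -0.1146  0.0092] t 4.8667
total [ 0.0608 -0.0458  0.0148] [  0.1803   0.1497 -80.041 ] rows>= 11.434477793104026
12 rows of [ 0.0051 -0.0038  0.0012] [ 0.015   0.0125 -6.6701]
```

Call:
{"name": "apply_moves", "arguments": {
  "commands": [
    [0.03, 0, 0, 0.008, 0, 0, 0],
    [0.03, 0, 0, 0.007, 0, 0, 0],
    [0.03, 0.006, -0.004, 0, 0, 0, -5],
    [0.03, 0.006, -0.004, 0, 0, 0, -7],
    [0.03, 0.006, -0.004, 0, 0, 0, -7],
    [0.03, 0.006, -0.004, 0, 0, 0, -7],
    [0.03, 0.006, -0.004, 0, 0, 0, -7],
    [0.03, 0.006, -0.004, 0, 0, 0, -7],
    [0.03, 0.006, -0.004, 0, 0, 0, -7],
    [0.03, 0.006, -0.004, 0, 0, 0, -7],
    [0.03, 0.006, -0.004, 0, 0, 0, -7],
    [0.03, 0, 0, 0, 0, 0, -5]
  ]
}}

```text
time: 5.87
eef_pos: [0.5183, -0.1594, 0.0325]
orientation: [0.951, 0.139, 0.273, -0.034]
contact_force: [0.7, 0.4, -0.8]
grip_width: 0.0454
```

Run:
```python
from plan import *
st();where("M")
p,Rt=target("M",-.04,z=.024); step(p,Rt)
```

```text
t 5.8667 pos [ 0.5183 -0.1594  0.0325] lean 31.891707395818422 jaw -73.53101803197453 jawz 0.012244186261210807 F [ 0.7223  0.4428 -0.8034] M [-0.0454  0.498  -0.0321] w 0.045386614484890266 q [-0.7863  0.4676  2.1996  1.2442  0.5063 -0.6346]
foot M tip past edge mm -40.94716320375088 lat mm 1.0739676570164554 z 0.032477237077426425
pose [ 0.5183 -0.1594  0.0325] t 5.8667
total [ 0.001  -0.001  -0.0085] [  0.6761   0.2102 -12.1836] rows>= 1.7434537026227708
2 rows of [ 0.0005 -0.0005 -0.0042] [ 0.338   0.1051 -6.0918]
```

Call:
{"name": "apply_moves", "arguments": {
  "commands": [
    [0.03, 0, 0, 0, 0.2, 0.1, -4],
    [0.03, 0, 0, 0, 0.2, 0.1, -4],
    [0.03, 0, 0, 0, 0.2, 0.1, -4],
    [0.03, 0, 0, 0, 0, 0, 0]
  ]
}}

```text
time: 6.2
eef_pos: [0.5176, -0.1573, 0.0355]
orientation: [0.961, 0.03, 0.275, -0.009]
contact_force: [-0.1, 0.1, -0.8]
grip_width: 0.0458
```

Run:
```python
from plan import *
st();where("M")
p,Rt=target("M",-.04,z=.024); step(p,Rt)
```

```text
t 6.2 pos [ 0.5176 -0.1573  0.0355] lean 31.900139643047176 jaw -86.35626097918842 jawz -0.0007819159348911552 F [-0.0676  0.0808 -0.7854] M [0.0294 0.504  0.0737] w 0.04581157124992217 q [-0.7098  0.4431  2.264   1.5306  0.3789 -0.6486]
foot M tip past edge mm -41.48776818468891 lat mm 3.2365671706395625 z 0.035548026229744026
pose [ 0.5176 -0.1573  0.0355] t 6.2
total [ 0.0017 -0.0031 -0.0115] [-0.0516  0.0968  0.642 ] rows>= 0.3021234547170765
1 rows of [ 0.0017 -0.0031 -0.0115] [-0.0516  0.0968  0.642 ]
```

```bash
cat > kin.py <<'E'
from plan import *
from scipy.optimize import least_squares
D=[([.99190,.35945,1.51129,0,1.27250,-.11509],[.26806,.53607,.19979]),
([-.2509,.1843,1.8259,.3656,1.2627,-.7347],[.4529,.0969,.2043]),
([-.8852,.5217,1.6829,.4142,1.3448,-.9278],[.4589,-.2023,.1055]),
([-.8038,.5875,1.8026,.4536,1.1674,-.9695],[.4562,-.1397,.0383]),
([-.7698,.6252,1.8362,.4889,1.088,-.9935],[.4632,-.1193,.0103]),
([-.7667,.6288,1.8466,.4882,1.0876,-.992],[.4572,-.112,.0081]),
([-.7686,.6266,1.8438,.4875,1.0884,-.9918],[.4585,-.1146,.0093]),
([-.7863,.4676,2.1996,1.2442,.5063,-.6346],[.5183,-.1594,.0325]),
([-.7098,.4431,2.264,1.5306,.3789,-.6486],[.5176,-.1573,.0355])]
def fk(q,P):
    a1,d1,L1,e,L2,L3=P; R=lambda ax,t:Rn.from_euler(ax,t).as_matrix()
    A=R('z',q[0]); p=A@[a1,0,d1]; A=A@R('y',q[1]); p=p+A@[0,0,L1]; A=A@R('y',q[2]); p=p+A@[e,0,L2]; A=A@R('z',q[3])@R('y',q[4]); p=p+A@[0,0,L3]; A=A@R('z',q[5]); return p,A
def res(P): return np.concatenate([fk(q,P)[0]-x for q,x in D])
r=least_squares(res,[.0,.3,.4,0,.4,.2]); P=r.x
if __name__=="__main__":
    print("P",P,"max",abs(r.fun).max()); s=manip.get_state()
    p,A=fk(s["qpos"],P); print(p-s["eef_pos"]); print(A); print(Rn.from_quat(s["orientation"]).as_matrix())
E
python3 kin.py
```

```text
P [-0.0825  0.3     0.8244  0.1817  0.5041  0.5447] max 0.07902871002504858
[ 0.011  -0.0314  0.013 ]
[[-0.0636  0.8473  0.5273]
 [ 0.998   0.0535  0.0342]
 [ 0.0008  0.5284 -0.849 ]]
[[ 0.8473  0.0636  0.5273]
 [ 0.0535 -0.998   0.0342]
 [ 0.5284 -0.0008 -0.849 ]]
```

```bash
python3 - <<'E'
import re
s=open('kin.py').read()
s=s.replace("a1,d1,L1,e,L2,L3=P;","a1,d1,L1,e,L2,L3,b1,b4,x4,x5=P;").replace("A@[e,0,L2]","A@[e,b1,L2]").replace("A@R('z',q[3])@R('y',q[4])","A@R('z',q[3]); p=p+A@[x4,b4,0]; A=A@R('y',q[4])").replace("A@[0,0,L3]","A@[x5,0,L3]").replace("[.0,.3,.4,0,.4,.2]","[.0,.3,.4,0,.4,.2,.05,.05,0,0]")
open('kin.py','w').write(s)
E
python3 kin.py
```

```text
P [-0.      0.2665  0.6111  0.1122  0.4336  0.4035  0.0689 -0.     -0.
 -0.    ] max 5.9450255787265455e-05
[-0.  0. -0.]
[[-0.0636  0.8473  0.5273]
 [ 0.998   0.0535  0.0342]
 [ 0.0008  0.5284 -0.849 ]]
[[ 0.8473  0.0636  0.5273]
 [ 0.0535 -0.998   0.0342]
 [ 0.5284 -0.0008 -0.849 ]]
```

```bash
cat > ik.py <<'E'
from kin import *
LO=np.array([-2.97,-1.01,.21,-.96,.2,-2.98]);HI=np.array([2.97,2.36,2.38,4.11,2.71,2.98])
TT=Rn.from_euler('z',-90,degrees=True).as_matrix()  # fk frame -> tool
def err(q,p,Rt):
    x,A=fk(q,P); return np.r_[(x-p)*5,(Rn.from_matrix(Rt@(A@OFF).T)).as_rotvec()]
s=manip.get_state(); A=fk(s["qpos"],P)[1]; OFF=A.T@Rn.from_quat(s["orientation"]).as_matrix()
def ik(p,Rt,seeds):
    out=[]
    for q0 in seeds:
        r=least_squares(err,np.clip(q0,LO+1e-3,HI-1e-3),args=(p,Rt),bounds=(LO,HI))
        if r.cost<1e-7 and not any(np.abs(r.x-o).max()<.02 for o in out): out.append(r.x)
    return out
if __name__=="__main__":
  rng=np.random.default_rng(0); q=s["qpos"]
  seeds=[q]+[q+rng.normal(0,.3,6)*[1,.5,.5,2,1,3] for _ in range(6)]+[np.r_[-.2,.6,2,a,.5,b] for a in(0,1.5,3.1) for b in(-2,0,1.5)]
  for k in "LMR":
   for past in(-.04,0,.058):
    for lean in(25,30,35):
     p,Rt=target(k,past,lean=lean); print(k,past,lean,[o for o in ik(p,Rt,seeds)])
E
python3 ik.py
```

```text
L -0.04 25 []
L -0.04 30 [array([-0.1494,  0.4873,  2.3782,  2.6964,  0.2612, -1.3339])]
L -0.04 35 []
L 0 25 []
L 0 30 []
L 0 35 [array([-0.142 ,  0.55  ,  2.3662,  2.8139,  0.3934, -1.445 ])]
L 0.058 25 []
L 0.058 30 []
L 0.058 35 [array([-0.1078,  0.556 ,  2.2348,  2.7444,  0.2726, -1.337 ])]
M -0.04 25 [array([-0.6378,  0.4736,  2.178 ,  1.0894,  0.317 , -0.1617])]
M -0.04 30 [array([-0.6947,  0.5021,  2.2458,  1.5693,  0.3553, -0.6965])]
M -0.04 35 [array([-0.7566,  0.55  ,  2.3106,  1.8986,  0.4641, -1.0952])]
M 0 25 [array([-0.5751,  0.4958,  2.1017,  0.9542,  0.3188,  0.038 ])]
M 0 30 [array([-0.6231,  0.5174,  2.1705,  1.4616,  0.3292, -0.5129])]
M 0 35 [array([-0.6751,  0.5559,  2.236 ,  1.8537,  0.4193, -0.9599])]
M 0.058 25 [array([-0.5002,  0.5331,  1.987 ,  0.7651,  0.3383,  0.3037])]
M 0.058 30 [array([-0.5384,  0.5466,  2.0573,  1.2603,  0.307 , -0.2226])]
M 0.058 35 [array([-0.5793,  0.5742,  2.124 ,  1.7405,  0.3619, -0.7419])]
R -0.04 25 [array([-0.9293,  0.5681,  1.888 ,  0.7303,  0.5639, -0.0358])]
R -0.04 30 [array([-0.9822,  0.5825,  1.9392,  0.9628,  0.5592, -0.3058])]
R -0.04 35 [array([-1.036 ,  0.6075,  1.9856,  1.1832,  0.5885, -0.5705])]
R 0 25 [array([-0.8669,  0.5904,  1.8274,  0.6902,  0.5665,  0.068 ])]
R 0 30 [array([-0.9151,  0.6014,  1.8821,  0.9287,  0.5491, -0.2024])]
R 0 35 [array([-0.9643,  0.6226,  1.9319,  1.1663,  0.5678, -0.4782])]
R 0.058 25 [array([-0.7863,  0.6269,  1.7316,  0.6251,  0.5797,  0.2155])]
R 0.058 30 [array([-0.8283,  0.6331,  1.791 ,  0.8627,  0.5432, -0.0468])]
R 0.058 35 [array([-0.8713,  0.649 ,  1.8454,  1.1181,  0.5437, -0.3322])]
```

Call:
{"name": "apply_moves", "arguments": {
  "commands": [
    [0.03, 0.002, -0.003, -0.008, 0, 0.1, 0.6],
    [0.03, 0, 0, -0.008, 0, 0, 0],
    [0.03, 0, 0, -0.006, 0, 0, 0],
    [0.03, 0, 0, 0, 0, 0, 0]
  ]
}}

```text
time: 6.53
eef_pos: [0.5231, -0.16, 0.0167]
orientation: [0.96, 0.041, 0.278, -0.01]
contact_force: [0.2, -0.1, -1.1]
grip_width: 0.0455
```

Run:
```python
from plan import *
im=cams.capture("top"); cv2.imwrite("pics/t3.png",cv2.resize(im[130:290,310:510],None,fx=4,fy=4)[:600])
im=cams.capture("scene"); cv2.imwrite("pics/s3.png",cv2.resize(im[200:350,190:390],None,fx=4,fy=4))
st();where("M")
p,Rt=target("M",-.04,z=.0093); step(p,Rt)
```

```text
t 6.6333 pos [ 0.5231 -0.1601  0.0172] lean 32.27751369121766 jaw -85.18565848438598 jawz 0.0034206090500825403 F [-0.0819  0.257  -1.4723] M [-0.0265  0.5387  0.005 ] w 0.045565659492343404 q [-0.7164  0.5003  2.2636  1.6643  0.3929 -0.8189]
foot M tip past edge mm -36.28631499806589 lat mm 0.0006477870045113604 z 0.017204547171121742
pose [ 0.5231 -0.1601  0.0172] t 6.6333
total [-0.0037 -0.0003 -0.0079] [ 0.1575  0.491  -0.5294] rows>= 0.21833649874349256
1 rows of [-0.0037 -0.0003 -0.0079] [ 0.1575  0.491  -0.5294]
```

View pics/t3.png

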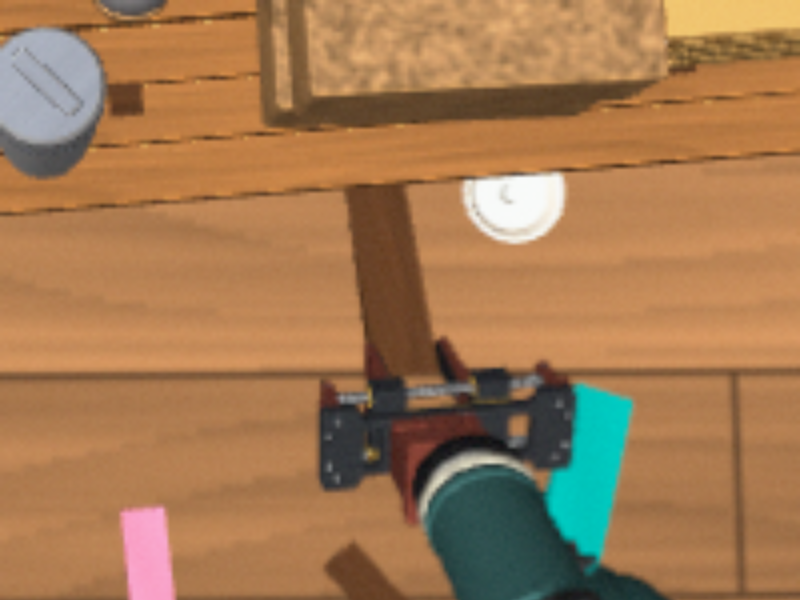

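View pics/s3.png

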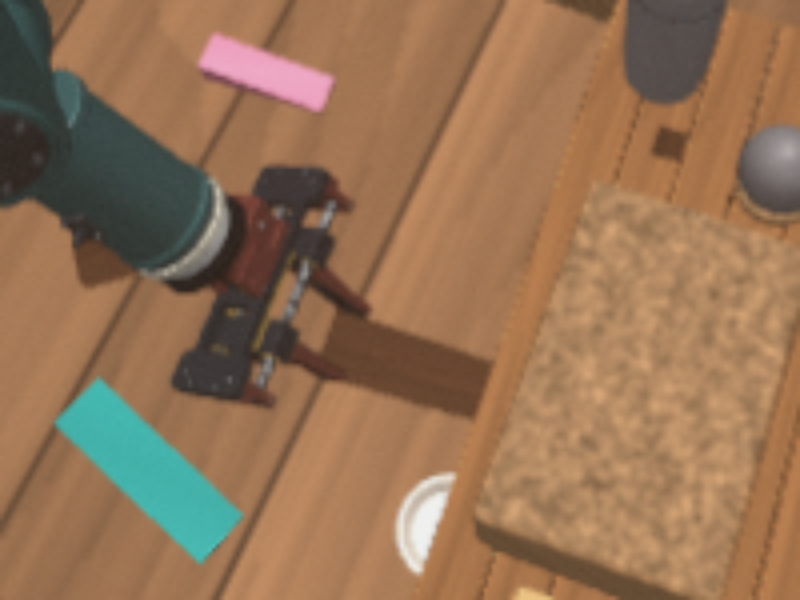

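```bash
cat > ov.py <<'E'
from plan import *
V=np.array([[sx*.075,sy*.023,z] for sx in(-1,1) for sy in(-1,1) for z in (0,(.004 if sx>0 else .034))])
def overlay(n,im,name,box,yaw,tip,zoff):
    c,s=np.cos(yaw),np.sin(yaw); X=V.copy(); X[:,0]-=.075; X[:,:2]=X[:,:2]@np.array([[c,s],[-s,c]])+tip[:2]; X[:,2]+=zoff
    q=proj(n,X); x0,y0,x1,y1=box; b=cv2.resize(im[y0:y1,x0:x1],None,fx=4,fy=4,interpolation=cv2.INTER_CUBIC)
    for i,j in((0,1),(2,3),(4,5),(6,7),(0,2),(1,3),(4,6),(5,7),(0,4),(1,5),(2,6),(3,7)):
        cv2.line(b,*[tuple(np.round((q[k]-[x0,y0]+.5)*4).astype(int).tolist()) for k in(i,j)],(0,255,0),1)
    cv2.imwrite(name,b)
def auto(tag,zref=.0093):
    st_=manip.get_state(); R=Rn.from_quat(st_["orientation"]).as_matrix(); yaw=np.arctan2(R[1,1],R[0,1])+np.pi/2
    tip=st_["eef_pos"]+TIP*np.array([np.cos(yaw),np.sin(yaw),0])
    for n in("top","scene"):
        p=proj(n,st_["eef_pos"])[0].astype(int); x0,y0=p[0]-80,max(p[1]-90,0); 
        overlay(n,cams.capture(n),f"pics/{tag}_{n}.png",(x0,y0,x0+180,y0+140),yaw,tip,st_["eef_pos"][2]-zref)
E
python3 - <<'E'
from ov import *
auto("o1"); st()
E
```

```text
t 6.7333 pos [ 0.5229 -0.1601  0.0174] lean 32.272238812399685 jaw -85.20636318134757 jawz 0.003790148247067849 F [-0.7231 -0.2294 -0.5061] M [-0.0482  0.5626  0.0414] w 0.045325003404885905 q [-0.7161  0.4997  2.264   1.6651  0.3924 -0.8192]
```

View pics/o1_top.png

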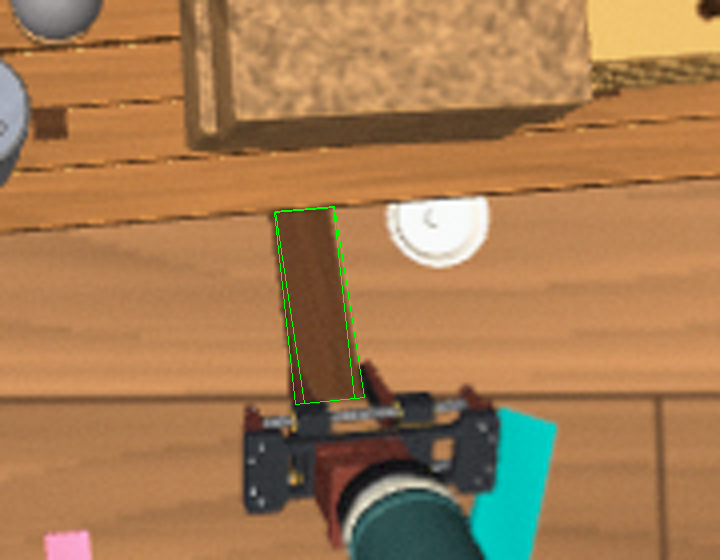

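View pics/o1_scene.png

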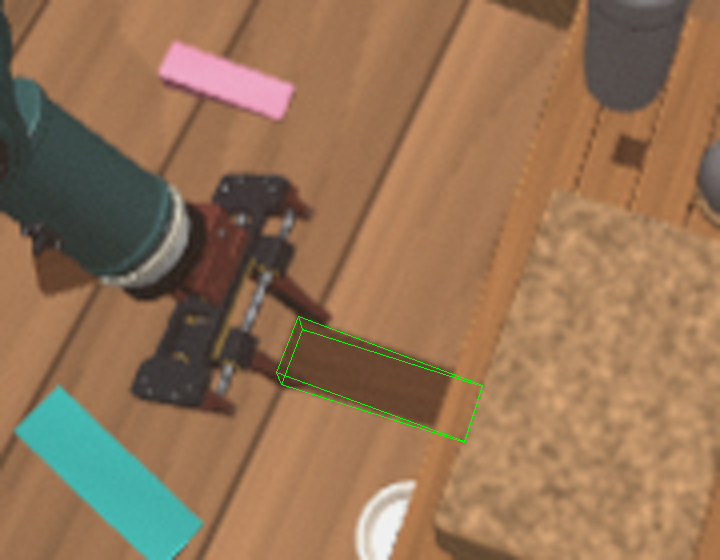

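The predicted wedge outline matches both pictures to within about a pixel. I'll lower it onto the table.

Call:
{"name": "apply_moves", "arguments": {
  "commands": [
    [0.03, 0, 0, -0.004, 0.1, -0.2, 0.4],
    [0.03, 0, 0, -0.003, 0, 0, 0],
    [0.03, 0, 0, 0, 0, 0, 0]
  ]
}}

```text
time: 6.98
eef_pos: [0.5238, -0.1607, 0.0118]
orientation: [0.959, 0.045, 0.281, -0.011]
contact_force: [-0.8, -0.4, -0.9]
grip_width: 0.0453
```

Run:
```python
from plan import *
st();where("M")
p,Rt=target("M",-.02,z=.0093); step(p,Rt)
```

```text
t 6.9833 pos [ 0.5238 -0.1607  0.0118] lean 32.6291086746152 jaw -84.72361512069001 jawz 0.004348271644680744 F [-0.8356 -0.4057 -0.8613] M [-0.0243  0.5595 -0.0089] w 0.0453233882140067 q [-0.7234  0.5191  2.2671  1.7135  0.405  -0.8861]
foot M tip past edge mm -35.55303407698535 lat mm -0.6641110934409479 z 0.01176597261683452
pose [ 0.5238 -0.1607  0.0118] t 6.9833
total [ 0.0155  0.0018 -0.0025] [ 0.1792  0.8462 -0.9924] rows>= 0.39403278217941307
1 rows of [ 0.0155  0.0018 -0.0025] [ 0.1792  0.8462 -0.9924]
```

Call:
{"name": "apply_moves", "arguments": {
  "commands": [
    [0.03, 0.004, 0.0005, -0.001, 0.2, 0.8, -1.0],
    [0.03, 0.004, 0.0005, -0.001, 0, 0, 0],
    [0.03, 0.004, 0.0005, 0, 0, 0, 0],
    [0.03, 0, 0, 0, 0, 0, 0]
  ]
}}

```text
time: 7.32
eef_pos: [0.5366, -0.1593, 0.0104]
orientation: [0.961, 0.036, 0.274, -0.01]
contact_force: [0.5, -0.3, -1.8]
grip_width: 0.0457
```

Run:
```python
from plan import *
st();where("M")
p,Rt=target("M",0,z=.0093); step(p,Rt)
```

```text
t 7.3167 pos [ 0.5366 -0.1593  0.0104] lean 31.878204187063027 jaw -85.74348497942513 jawz -0.00020369022728880526 F [ 0.5074 -0.2847 -1.7884] M [-0.0508  0.4911  0.0049] w 0.04574642070288656 q [-0.6836  0.5194  2.2378  1.6724  0.3736 -0.786 ]
foot M tip past edge mm -22.72116637633151 lat mm -0.1534388244865334 z 0.010379514895949397
pose [ 0.5366 -0.1593  0.0104] t 7.3167
total [ 0.0226  0.0019 -0.0011] [-0.0175  0.0771  0.0292] rows>= 0.5686828517418426
1 rows of [ 0.0226  0.0019 -0.0011] [-0.0175  0.0771  0.0292]
```

Call:
{"name": "apply_moves", "arguments": {
  "commands": [
    [0.03, 0.002, 0.0002, -0.001, 0, 0, 0],
    [0.03, 0.002, 0.0002, -0.0005, 0, 0, 0],
    [0.03, 0, 0, 0, 0, 0, 0]
  ]
}}

```text
time: 7.57
eef_pos: [0.5407, -0.1587, 0.0094]
orientation: [0.961, 0.036, 0.275, -0.01]
contact_force: [-0.0, -1.3, -1.1]
grip_width: 0.0456
```

Run:
```python
from plan import *
st();where("M")
cams.capture("top"); st()
p,Rt=target("M",0,z=.0093); step(p,Rt)
```

```text
t 7.5667 pos [ 0.5407 -0.1587  0.0094] lean 31.919120237370322 jaw -85.693937906016 jawz 0.0008121567876023007 F [-0.0002 -1.3173 -1.1466] M [-0.0412  0.4183  0.0026] w 0.04555728625312044 q [-0.6753  0.5236  2.2315  1.6778  0.3706 -0.7845]
foot M tip past edge mm -18.5485812206474 lat mm 0.1016190357320413 z 0.009377563078008057
t 7.6167 pos [ 0.5407 -0.1587  0.0093] lean 31.921907099694195 jaw -85.68802480217087 jawz 0.0006471568569618585 F [ 0.2139 -0.83    0.42  ] M [-0.0215  0.3929 -0.0335] w 0.045479650924634255 q [-0.6754  0.5237  2.2315  1.6777  0.3708 -0.7846]
pose [ 0.5407 -0.1587  0.0093] t 7.6167
total [ 0.0185  0.0012 -0.    ] [ 0.0278  0.1243 -0.0263] rows>= 0.46362507355016114
1 rows of [ 0.0185  0.0012 -0.    ] [ 0.0278  0.1243 -0.0263]
```

Call:
{"name": "apply_moves", "arguments": {
  "commands": [
    [0.03, 0.005, 0.0004, 0, 0, 0.1, 0],
    [0.03, 0.005, 0.0004, 0, 0, 0, 0],
    [0.03, 0.005, 0.0004, 0, 0, 0, 0],
    [0.03, 0.003, 0.0002, 0, 0, 0, 0],
    [0.03, 0, 0, 0, 0, 0, 0]
  ]
}}

```text
time: 8.03
eef_pos: [0.5591, -0.157, 0.0094]
orientation: [0.961, 0.036, 0.274, -0.01]
contact_force: [-0.0, -1.2, -0.9]
grip_width: 0.0456
```

Run:
```python
from plan import *
st();where("M")
p,Rt=target("M",.01,z=.0093); step(p,Rt)
```

```text
t 8.0333 pos [ 0.5591 -0.157   0.0094] lean 31.800753578698764 jaw -85.71223243947006 jawz 0.0001801293959636449 F [-0.0101 -1.197  -0.9093] M [-0.0786  0.3935 -0.1039] w 0.04558190281493068 q [-0.6407  0.5289  2.1952  1.626   0.3534 -0.6951]
foot M tip past edge mm -0.08062363979383091 lat mm 0.3956199983722354 z 0.009350585325411304
pose [ 0.5591 -0.157   0.0094] t 8.0333
total [ 0.0101  0.0004 -0.0001] [ 0.0102  0.0015 -0.002 ] rows>= 0.2522127661140346
1 rows of [ 0.0101  0.0004 -0.0001] [ 0.0102  0.0015 -0.002 ]
```

Call:
{"name": "apply_moves", "arguments": {
  "commands": [
    [0.03, 0.002, 0.0001, 0, 0, 0, 0],
    [0.03, 0.002, 0.0001, 0, 0, 0, 0],
    [0.03, 0.002, 0.0001, 0, 0, 0, 0],
    [0.03, 0.001, 0.0001, 0, 0, 0, 0],
    [0.03, 0.001, 0.0001, 0, 0, 0, 0],
    [0.03, 0.001, 0.0001, 0, 0, 0, 0]
  ]
}}

```text
time: 8.53
eef_pos: [0.5682, -0.1561, 0.0092]
orientation: [0.961, 0.036, 0.273, -0.01]
contact_force: [-3.0, 0.1, 3.6]
grip_width: 0.0457
```

Run:
```python
from plan import *
st();where("M")
p,Rt=target("M",.015,z=.0093); step(p,Rt)
```

```text
t 8.5333 pos [ 0.5682 -0.1561  0.0092] lean 31.751795249331284 jaw -85.71047933237527 jawz 0.00020397291248613197 F [-3.0411  0.1223  3.5587] M [-0.1221  0.5244 -0.0603] w 0.04569059776310462 q [-0.6244  0.5323  2.1775  1.6004  0.3456 -0.6524]
foot M tip past edge mm 9.000724145568004 lat mm 0.6238188819073673 z 0.009214185051241504
pose [ 0.5682 -0.1561  0.0092] t 8.5333
total [ 0.006  -0.0002  0.0001] [ 0.0153 -0.0472 -0.0038] rows>= 0.15080580430728016
1 rows of [ 0.006  -0.0002  0.0001] [ 0.0153 -0.0472 -0.0038]
```

Call:
{"name": "apply_moves", "arguments": {
  "commands": [
    [0.03, 0.001, 0, 0.0002, 0, 0, 0],
    [0.03, 0.001, 0, 0, 0, 0, 0],
    [0.03, 0.001, 0, 0, 0, 0, 0]
  ]
}}

```text
time: 8.78
eef_pos: [0.5714, -0.1559, 0.0092]
orientation: [0.961, 0.036, 0.273, -0.01]
contact_force: [-2.8, -0.7, 3.7]
grip_width: 0.0458
```

Run:
```python
from plan import *
st();where("M")
cams.capture("top"); st()
```

```text
t 8.7833 pos [ 0.5714 -0.1559  0.0092] lean 31.740576330455667 jaw -85.69769296390284 jawz -0.00028868053520466827 F [-2.8088 -0.6641  3.6998] M [-0.0995  0.5056 -0.0299] w 0.04578392579531105 q [-0.6194  0.5336  2.1708  1.5886  0.3436 -0.6352]
foot M tip past edge mm 12.285293939907667 lat mm 0.5948959512372997 z 0.009202456327595962
t 8.8333 pos [ 0.5717 -0.1559  0.0093] lean 31.75454964720671 jaw -85.69431612049502 jawz -0.00024210523591017274 F [-0.0033 -0.1858 -1.1132] M [-0.0411  0.4519 -0.0219] w 0.04564546579367358 q [-0.6192  0.5337  2.1704  1.5885  0.3437 -0.6349]
```

Call:
{"name": "apply_moves", "arguments": {
  "commands": [
    [0.03, 0.001, 0, 0.0002, 0, 0, 0],
    [0.03, 0.001, 0, 0, 0, 0, 0],
    [0.03, 0.001, 0, 0, 0, 0, 0],
    [0.03, 0.001, 0, 0, 0, 0, 0],
    [0.03, 0.001, 0, 0, 0, 0, 0]
  ]
}}

```text
time: 9.25
eef_pos: [0.577, -0.1558, 0.0092]
orientation: [0.961, 0.036, 0.273, -0.011]
contact_force: [-0.7, 0.5, 0.5]
grip_width: 0.046
```

Run:
```python
from plan import *
st();where("M")
cams.capture("top"); st()
```

```text
t 9.25 pos [ 0.577  -0.1558  0.0092] lean 31.73396954497898 jaw -85.68753112843919 jawz -0.0006513704008066085 F [-0.6685  0.483   0.4558] M [-0.048   0.4819  0.0063] w 0.04596665660430834 q [-0.6112  0.5359  2.1594  1.5697  0.3403 -0.6073]
foot M tip past edge mm 17.861113186243685 lat mm 0.2997408868266891 z 0.009226528183031317
t 9.3 pos [ 0.5773 -0.1558  0.0093] lean 31.752089782399384 jaw -85.6871163467564 jawz -0.000631574011813088 F [-0.5621 -0.9591 -0.7238] M [-0.0027  0.4829  0.015 ] w 0.045710949404272526 q [-0.6111  0.536   2.159   1.5696  0.3405 -0.607 ]
```

The tip is 18 mm past the middle foot's edge with no resistance, so this foot looks bare. I'll carry on gently.

Call:
{"name": "apply_moves", "arguments": {
  "commands": [
    [0.03, 0.002, 0.0002, 0.0001, 0, 0, 0],
    [0.03, 0.002, 0.0002, 0, 0, 0, 0],
    [0.03, 0.002, 0.0002, 0, 0, 0, 0],
    [0.03, 0.002, 0.0002, 0, 0, 0, 0],
    [0.03, 0.002, 0.0002, 0, 0, 0, 0],
    [0.03, 0.002, 0.0002, 0, 0, 0, 0],
    [0.03, 0.002, 0.0002, 0, 0, 0, 0],
    [0.03, 0.002, 0.0002, 0, 0, 0, 0],
    [0.03, 0.002, 0.0002, 0, 0, 0, 0]
  ]
}}

```text
time: 10.05
eef_pos: [0.5972, -0.1538, 0.0093]
orientation: [0.961, 0.036, 0.273, -0.011]
contact_force: [-2.2, -0.2, 0.8]
grip_width: 0.0457
```

Run:
```python
from ov import *
st();where("M"); auto("o2"); st()
```

```text
t 10.05 pos [ 0.5972 -0.1538  0.0093] lean 31.744184609245156 jaw -85.68857009754848 jawz -0.0008435865382808508 F [-2.203  -0.1917  0.8142] M [-0.0838  0.4984 -0.0037] w 0.045700129497393674 q [-0.5797  0.5448  2.1207  1.5106  0.3274 -0.5147]
foot M tip past edge mm 38.10777956494399 lat mm 0.7488560606357334 z 0.009251144820998113
t 10.15 pos [ 0.5975 -0.1539  0.0094] lean 31.771796800829456 jaw -85.66951500282221 jawz -0.0006685016859682633 F [ 0.1842  0.5977 -0.5704] M [-0.024   0.3902 -0.0229] w 0.045584311042476955 q [-0.5796  0.5448  2.1203  1.511   0.3277 -0.5153]
```

View pics/o2_top.png

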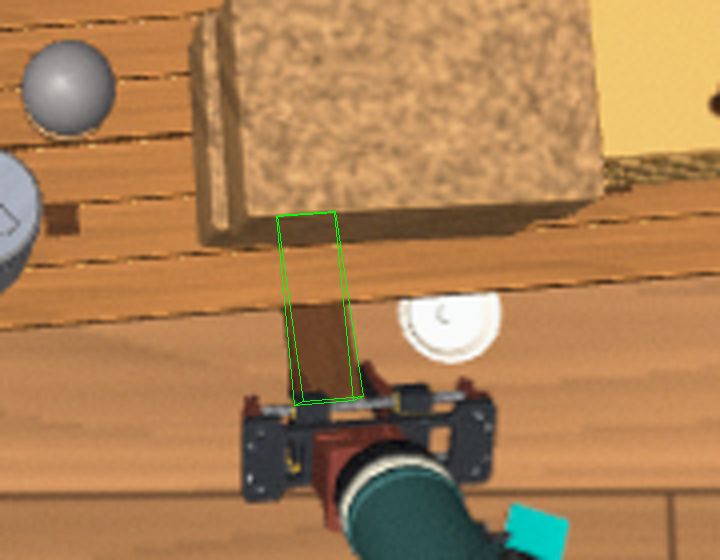

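View pics/o2_scene.png

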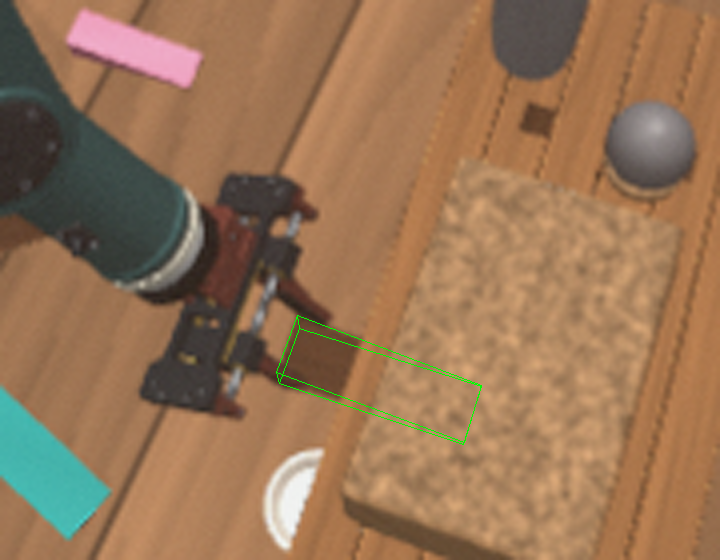

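The wedge has followed the hand and is 38 mm past the edge, with its lateral offset under 1 mm. I'll use 1 mm steps now, watching the force.

Call:
{"name": "apply_moves", "arguments": {
  "commands": [
    [0.03, 0.002, 0.0001, -0.0001, 0, 0, 0],
    [0.03, 0.002, 0.0001, 0, 0, 0, 0],
    [0.03, 0.001, 0.0001, 0, 0, 0, 0],
    [0.03, 0.001, 0.0001, 0, 0, 0, 0],
    [0.03, 0.001, 0.0001, 0, 0, 0, 0],
    [0.03, 0.001, 0.0001, 0, 0, 0, 0]
  ]
}}

```text
time: 10.65
eef_pos: [0.6057, -0.1531, 0.0092]
orientation: [0.961, 0.036, 0.273, -0.011]
contact_force: [-1.6, -0.5, 1.9]
grip_width: 0.0456
```

Run:
```python
from plan import *
st();where("M")
```

```text
t 10.65 pos [ 0.6057 -0.1531  0.0092] lean 31.74129851071151 jaw -85.68779330759301 jawz -0.0007640586582352595 F [-1.6116 -0.5077  1.8908] M [-0.0927  0.4663 -0.0394] w 0.04557258225550589 q [-0.5673  0.5488  2.104   1.4831  0.3225 -0.4741]
foot M tip past edge mm 46.610983660242105 lat mm 0.8022675457452386 z 0.009235276930846734
```

Call:
{"name": "apply_moves", "arguments": {
  "commands": [
    [0.03, 0.001, 0, 0, 0, 0, 0],
    [0.03, 0.001, 0, 0, 0, 0, 0],
    [0.03, 0.001, 0, 0, 0, 0, 0]
  ]
}}

```text
time: 10.9
eef_pos: [0.6089, -0.1531, 0.0093]
orientation: [0.961, 0.036, 0.273, -0.011]
contact_force: [-0.7, 0.3, 1.9]
grip_width: 0.0453
```

Run:
```python
from plan import *
st();where("M")
```

```text
t 10.9 pos [ 0.6089 -0.1531  0.0093] lean 31.739675148203006 jaw -85.68769397321482 jawz -0.0008317865272532213 F [-0.6884  0.2563  1.8531] M [-0.0873  0.4665 -0.0565] w 0.045282044825330894 q [-0.5631  0.5503  2.0975  1.471   0.3211 -0.4575]
foot M tip past edge mm 49.80536828270525 lat mm 0.6454817135452253 z 0.009286931956843603
```

Call:
{"name": "apply_moves", "arguments": {
  "commands": [
    [0.03, 0.001, 0.0001, 0, 0, 0, 0],
    [0.03, 0.001, 0.0001, 0, 0, 0, 0],
    [0.03, 0.001, 0.0001, 0, 0, 0, 0]
  ]
}}

```text
time: 11.15
eef_pos: [0.6121, -0.1528, 0.0093]
orientation: [0.961, 0.036, 0.273, -0.011]
contact_force: [-1.0, -0.2, 2.3]
grip_width: 0.046
```

Run:
```python
from plan import *
st();where("M")
```

```text
t 11.15 pos [ 0.6121 -0.1528  0.0093] lean 31.73512799048321 jaw -85.69825114311013 jawz -0.0008507633611265081 F [-1.0003 -0.2141  2.2809] M [-0.0434  0.4655 -0.0337] w 0.04595064982936152 q [-0.5584  0.5519  2.0911  1.4599  0.3193 -0.4413]
foot M tip past edge mm 53.07686136058011 lat mm 0.6672452502186291 z 0.00926489038393518
```

Call:
{"name": "apply_moves", "arguments": {
  "commands": [
    [0.03, 0.001, 0.0001, 0, 0, 0, 0],
    [0.03, 0.001, 0.0001, 0, 0, 0, 0],
    [0.03, 0.001, 0.0001, 0, 0, 0, 0]
  ]
}}

```text
time: 11.4
eef_pos: [0.6154, -0.1524, 0.0093]
orientation: [0.961, 0.036, 0.273, -0.011]
contact_force: [-1.3, 0.1, 0.9]
grip_width: 0.0455
```

Run:
```python
from plan import *
st();where("M")
```

```text
t 11.4 pos [ 0.6154 -0.1524  0.0093] lean 31.734065854816922 jaw -85.69642049010454 jawz -0.0008287526884493135 F [-1.265   0.0857  0.949 ] M [-0.1005  0.4592 -0.0466] w 0.04553908271524717 q [-0.5537  0.5536  2.0845  1.4486  0.3176 -0.425 ]
foot M tip past edge mm 56.421414730067276 lat mm 0.7604085193247062 z 0.009255551492567612
```

Call:
{"name": "apply_moves", "arguments": {
  "commands": [
    [0.03, 0.001, 0.0001, 0, 0, 0, 0],
    [0.03, 0.001, 0.0001, 0, 0, 0, 0],
    [0.03, 0.001, 0, 0, 0, 0, 0]
  ]
}}

```text
time: 11.65
eef_pos: [0.6188, -0.1522, 0.0093]
orientation: [0.961, 0.036, 0.273, -0.011]
contact_force: [-2.1, 0.9, 0.7]
grip_width: 0.0456
```

Run:
```python
from plan import *
st();where("M")
```

```text
t 11.65 pos [ 0.6188 -0.1522  0.0093] lean 31.735357300155012 jaw -85.69721245931906 jawz -0.0009154308583674969 F [-2.1348  0.9018  0.7201] M [-0.0716  0.4871 -0.0196] w 0.04557228488758995 q [-0.5492  0.5553  2.0779  1.4368  0.3161 -0.4084]
foot M tip past edge mm 59.751402027046744 lat mm 0.7685150034451421 z 0.009263386656012132
```

Call:
{"name": "apply_moves", "arguments": {
  "commands": [
    [0.03, 0.001, 0.0001, 0, 0, 0, 0],
    [0.03, 0.001, 0.0001, 0, 0, 0, 0]
  ]
}}

```text
time: 11.82
eef_pos: [0.621, -0.152, 0.0093]
orientation: [0.961, 0.036, 0.273, -0.011]
contact_force: [-0.8, 0.1, 0.6]
grip_width: 0.0457
```

Run:
```python
from plan import *
st();where("M")
```

```text
t 11.8167 pos [ 0.621  -0.152   0.0093] lean 31.73561312410171 jaw -85.69600897568317 jawz -0.0008940737053137367 F [-0.8287  0.0736  0.6497] M [-0.0431  0.45    0.0015] w 0.045710324803019245 q [-0.5461  0.5565  2.0735  1.429   0.3151 -0.3975]
foot M tip past edge mm 61.98564597210504 lat mm 0.814369102859187 z 0.009265784781763535
```

Call:
{"name": "apply_moves", "arguments": {
  "commands": [
    [0.03, 0.001, 0.0001, 0, 0, 0, 0],
    [0.03, 0.001, 0.0001, 0, 0, 0, 0]
  ]
}}

```text
time: 11.98
eef_pos: [0.6232, -0.1518, 0.0093]
orientation: [0.961, 0.036, 0.273, -0.011]
contact_force: [-1.2, 0.7, 1.7]
grip_width: 0.0455
```

Run:
```python
from ov import *
st();where("M")
```

```text
t 11.9833 pos [ 0.6232 -0.1518  0.0093] lean 31.73332696154558 jaw -85.698000518902 jawz -0.0008776029514596558 F [-1.1787  0.7301  1.7088] M [-0.0481  0.4862 -0.0368] w 0.045512247664310064 q [-0.5431  0.5576  2.0692  1.4211  0.314  -0.3864]
foot M tip past edge mm 64.18964309014814 lat mm 0.8409611999814085 z 0.009251904915672501
```

Call:
{"name": "apply_moves", "arguments": {
  "commands": [
    [0.03, 0.001, 0.0001, 0, 0, 0, 0],
    [0.03, 0.001, 0.0001, 0, 0, 0, 0]
  ]
}}

```text
time: 12.15
eef_pos: [0.6239, -0.1516, 0.0091]
orientation: [0.961, 0.036, 0.272, -0.01]
contact_force: [-10.4, -0.7, 12.4]
grip_width: 0.0457
```

Run:
```python
from ov import *
st();where("M"); auto("o3")
```

```text
t 12.15 pos [ 0.6239 -0.1516  0.0091] lean 31.63885862784987 jaw -85.72337150292415 jawz -0.00011478888200604914 F [-10.3545  -0.7446  12.407 ] M [-0.3951  1.0266 -0.115 ] w 0.045686801687029925 q [-0.5406  0.5577  2.067   1.4125  0.3117 -0.3754]
foot M tip past edge mm 64.89178986694102 lat mm 0.960555388398504 z 0.009123020549019138
```

View pics/o3_top.png

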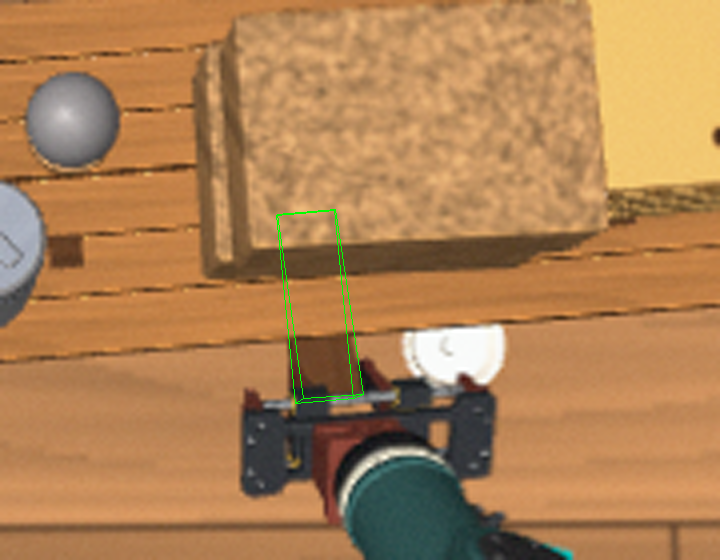

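View pics/o3_scene.png

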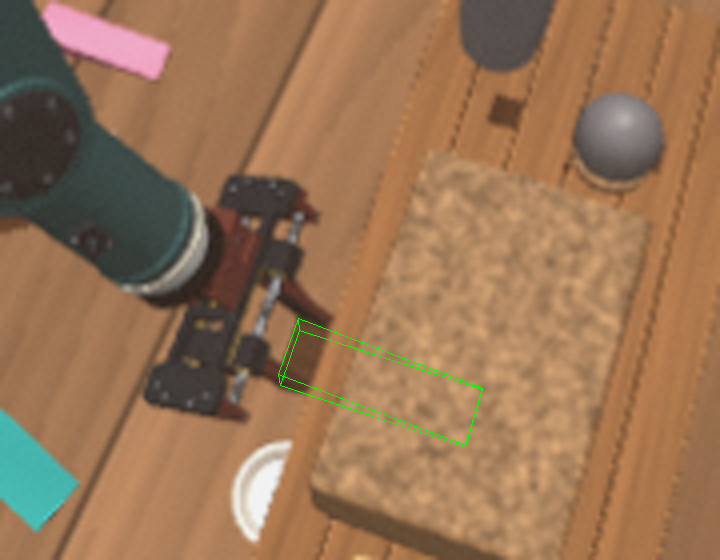

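Contact: Fx jumped to −10 N and the tip stalled about 65 mm past the edge. The pictures show the body clear of the deck. I'll do one more gentle confirming push.

Call:
{"name": "apply_moves", "arguments": {
  "commands": [
    [0.03, 0.001, 0.0001, 0.0002, 0, 0, 0],
    [0.03, 0.001, 0.0001, 0, 0, 0, 0]
  ]
}}

```text
time: 12.42
eef_pos: [0.6238, -0.1516, 0.0091]
orientation: [0.962, 0.036, 0.271, -0.01]
contact_force: [-8.6, -1.9, 10.8]
grip_width: 0.0457
```

Run:
```python
from ov import *
st();where("M"); cams.capture("top");st();where("M")
```

```text
t 12.4167 pos [ 0.6238 -0.1516  0.0091] lean 31.50352099899175 jaw -85.77563675427356 jawz 0.0008820446523609346 F [-8.5964 -1.8812 10.7778] M [-0.2574  0.9288  0.0024] w 0.04566895548877452 q [-0.5386  0.557   2.0658  1.4022  0.3089 -0.3631]
foot M tip past edge mm 64.83877115438827 lat mm 0.953441059009805 z 0.009078143065775278
t 12.4667 pos [ 0.6238 -0.1516  0.0091] lean 31.50205382609611 jaw -85.77664468638375 jawz 0.000985617463474222 F [-9.2583 -0.6981  7.0212] M [-0.3056  0.9062 -0.0124] w 0.04552047966089633 q [-0.5385  0.5569  2.0658  1.402   0.3088 -0.3629]
foot M tip past edge mm 64.84436545532853 lat mm 0.9349590169484907 z 0.009105833052348675
```

Stalled again at the same place with about 9 N, so the wedge is snug. I'll open only partly, because of the dish, and withdraw along the tool axis.

Call:
{"name": "apply_moves", "arguments": {
  "commands": [
    [0.058, 0, 0, 0, 0, 0, 0],
    [0.058, 0, 0, 0, 0, 0, 0],
    [0.058, 0, 0, 0, 0, 0, 0],
    [0.058, 0, 0, 0, 0, 0, 0]
  ]
}}

```text
time: 12.8
eef_pos: [0.6245, -0.1516, 0.0095]
orientation: [0.962, 0.036, 0.272, -0.01]
contact_force: [-0.1, -0.0, 0.5]
grip_width: 0.0582
```

Run:
```python
from ov import *
st();where("M"); 
EOF=0
auto("o4")
```

```text
t 12.8 pos [ 0.6245 -0.1516  0.0095] lean 31.553946593090487 jaw -85.77424058556787 jawz 0.0008061175561590861 F [-0.0648 -0.016   0.487 ] M [0.0293 0.3669 0.021 ] w 0.058235605930841906 q [-0.5383  0.5568  2.065   1.4017  0.3094 -0.3621]
foot M tip past edge mm 65.48158696848245 lat mm 0.8926072855237918 z 0.009455902883842036
```

View pics/o4_top.png

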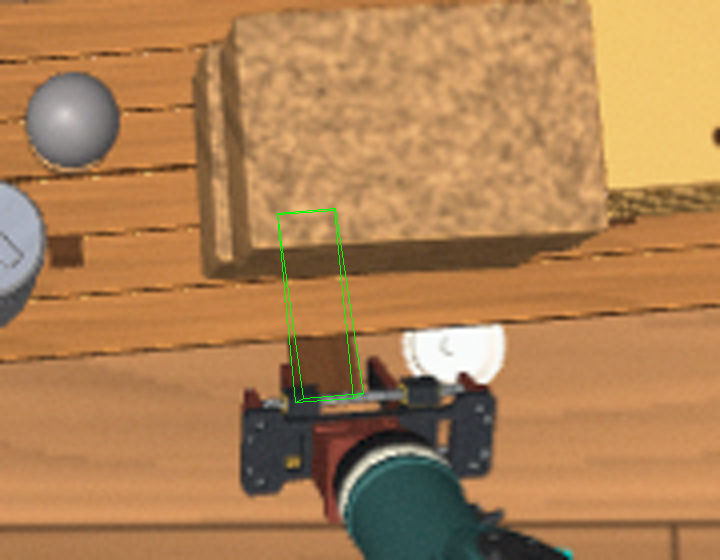

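Call:
{"name": "apply_moves", "arguments": {
  "commands": [
    [0.058, -0.005, -0.0004, 0.006, 0, 0, 0],
    [0.058, -0.006, -0.0005, 0.008, 0, 0, 0],
    [0.058, -0.006, -0.0005, 0.008, 0, 0, 0],
    [0.058, -0.006, -0.0005, 0.01, 0, 0, 0],
    [0.058, -0.008, -0.0006, 0.01, 0, 0, 0],
    [0.058, -0.008, -0.0006, 0.01, 0, 0, 0],
    [0.058, -0.008, -0.0006, 0.01, 0, 0, 0],
    [0.058, 0, 0, 0, 0, 0, 0]
  ]
}}

```text
time: 13.57
eef_pos: [0.5762, -0.1546, 0.0723]
orientation: [0.962, 0.036, 0.271, -0.011]
contact_force: [-0.1, 1.3, -0.3]
grip_width: 0.0576
```

Run:
```python
from ov import *
st();where("M")
for n in("top","scene"):
    im=cams.capture(n); cv2.imwrite(f"pics/e_{n}.png",im)
```

```text
t 13.5667 pos [ 0.5762 -0.1546  0.0723] lean 31.452201345991103 jaw -85.68207641504458 jawz -0.0010481544201265507 F [-0.0786  1.3393 -0.3235] M [-0.008   0.3438 -0.0323] w 0.05760460576745711 q [-0.6076  0.3884  2.1182  1.07    0.3857 -0.0728]
foot M tip past edge mm 17.145500806222014 lat mm 1.5321178762904044 z 0.0722811075834156
```

View pics/e_top.png

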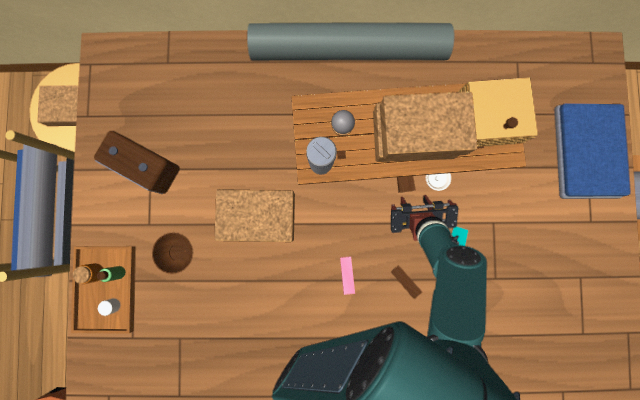

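View pics/e_scene.png

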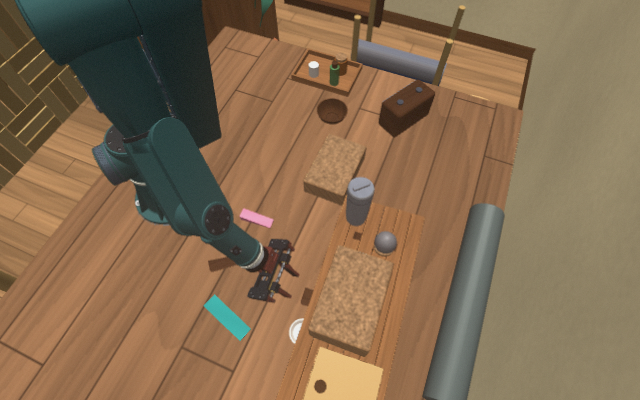

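The wedge's thick end shows at (405,184) in the top view, and the dish at (438,181) hasn't moved. I'll retreat a bit more and compare with the starting pictures.

Call:
{"name": "apply_moves", "arguments": {
  "commands": [
    [0.058, -0.008, 0, 0.02, 0, 0, 0],
    [0.058, -0.008, 0, 0.02, 0, 0, 0],
    [0.058, -0.008, 0, 0.02, 0, 0, 0],
    [0.058, -0.008, 0, 0.02, 0, 0, 0],
    [0.058, 0, 0, 0, 0, 0, 0]
  ]
}}

```text
time: 14.08
eef_pos: [0.545, -0.1537, 0.1492]
orientation: [0.963, 0.036, 0.268, -0.013]
contact_force: [-0.2, 0.1, 0.5]
grip_width: 0.0578
```

Run:
```python
from ov import *
st()
yaw=np.radians(4.25); tip=FOOT["M"]+F*.0649+.0009*np.array([-F[1],F[0],0])
for n,box in(("top",(340,100,520,240)),("scene",(230,220,410,360))):
    im=cams.capture(n); cv2.imwrite(f"pics/f_{n}raw.png",im); overlay(n,im,f"pics/f_{n}.png",box,yaw,tip,0)
    d=cv2.absdiff(cv2.GaussianBlur(im,(3,3),0),cv2.GaussianBlur(cv2.imread(f"pics/{n}1.png"),(3,3),0)).max(2)
    k,l,s,c=cv2.connectedComponentsWithStats((d>30).astype(np.uint8)); print(n,[(x[:5].tolist()) for x in s[1:] if x[4]>6])
    z=cams.tip_of("incense_mid",n); print([(q["position"],q["conf"]) for q in z[:1]])
```

```text
t 14.0833 pos [ 0.545  -0.1537  0.1492] lean 31.13838732656791 jaw -85.6561748840116 jawz -0.006643338979158791 F [-0.1815  0.081   0.5296] M [-0.0634  0.3645  0.0216] w 0.057793445450455685 q [-0.6544  0.1994  2.0941  0.7306  0.5506  0.267 ]
top [[397, 176, 18, 17, 267], [354, 203, 150, 197, 13773], [13, 290, 168, 110, 11658], [273, 344, 67, 56, 2592], [360, 382, 30, 18, 316], [341, 386, 21, 14, 98]]
[([437.5, 181.1], 0.6)]
scene [[16, 0, 70, 77, 1933], [111, 0, 29, 59, 312], [115, 0, 168, 290, 14240], [265, 0, 54, 78, 2058], [82, 83, 19, 42, 299], [106, 107, 16, 8, 48], [109, 111, 26, 12, 194], [92, 142, 35, 43, 756], [133, 162, 42, 42, 1088], [183, 174, 8, 23, 75], [173, 177, 4, 7, 11], [131, 185, 5, 9, 21], [147, 211, 14, 11, 70], [277, 237, 16, 20, 209], [272, 254, 14, 10, 47], [301, 288, 12, 17, 132]]
[([328.7, 114.0], 0.69)]
```

View pics/f_top.png

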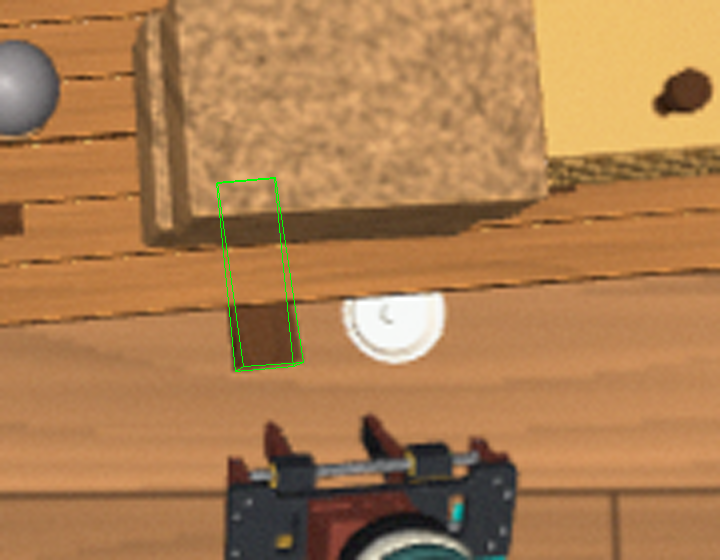

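View pics/f_scene.png

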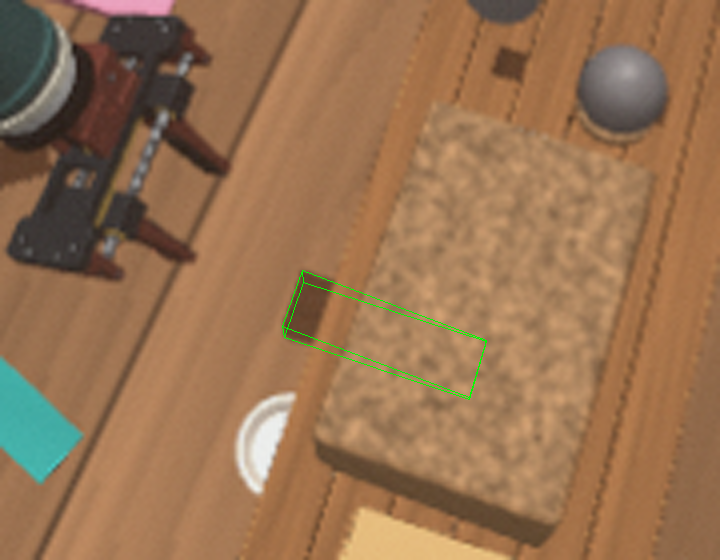

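The wedge stays where predicted, to within about 1 px in both views. The only changed regions are the wedge's old and new places and the arm. I'm handing in.

```bash
python3 -c "
from station import close_job
print(close_job())"
```

```text
the job is handed in; nothing more can be done
None
```

I slid the larger dark wedge, thin end first and lying flat, under the middle front foot and left it snug there. I handed the job in at about 14 s on the robot's clock.

- **Which foot:** I tried the middle foot first and it was the bare one. The wedge passed the 8 mm where a pad would stop it with only 1–3 N of drag. I did not need to test the left and right feet, so I did not check that they have pads.
- **Snugness:** The wedge went in freely in small steps, then stopped about 65 mm past the foot's front edge with about 10 N of push. A second gentle push of about 9 N did not move it further. That is the upper end of the 50–65 mm you gave, and my estimate of the foot edge is only good to 2–3 mm.
- **Alignment:** It sits about 1 mm off the foot's centre line and is turned within about 0.1° of the shelf's direction.
- **After letting go:** The wedge is where I predicted, to within about a pixel in both camera views. The hand is clear, with no contact force.
- **Other things:** Compared with the starting pictures, only the arm and the wedge show changes, including no movement of the incense dish. The arm partly hid the turquoise wedge and the smaller dark wedge, so those are not fully checked.
- **Failed check:** In the last scene-camera picture, the network looking for the incense holder picked a different object at (329,114). The top camera still found the dish within 3 px of its first detection, and it lies in the same place in both pictures.

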